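Load binding fittings for X-ray measurement and hold the enabling lever

TASK

Lay the two brass book fittings, the T-headed clasp and the L-shaped corner, flat in their matching pockets of the measuring stage, the right way round. Only then press the spring-loaded enabling lever with the gripper to its half-way position, where its paddle is level, and keep holding it there: the program finishes while holding, without letting go, and the lever must never be pushed down to its stop. Do not disturb the vial, the clamp block or the brush.

Things in the scene. Friction and masses are not known exactly. Their poses are not given: they have to be found in the camera images.
- clasp_mid (a point): Middle of the clasp, half-way up: a flat plain brass T, 100 mm long and 10 mm thick, lying loose on the bench, about 200 g. The shank is 22 mm wide and 80 mm long; the cross-head is 38 mm wide and takes the last 20 mm at the +x end. The point is half-way along the 100 mm; x runs along the shank to the head, y across, z up. Grip it across the shank here.
- clasp_head (a point): Middle of the clasp's head, 40 mm along +x from clasp_mid; same axes.
- corner_leg (a point): Point on one leg of the corner, half-way up: a flat plain brass L lying loose on the bench, 80 x 80 mm outside, both legs 22 mm wide, 10 mm thick, about 230 g. The point is on the centre line of the leg that runs along its x axis, 44 mm from the leg's elbow end and 36 mm from its free end. x points from the elbow to this leg's free end, y (from the elbow) along the other leg, z up. Grip it across the leg (along y) here.
- corner_elbow (a point): Middle of the 22 mm elbow square of the corner, 33 mm along -x from corner_leg; same axes.
- stage: Measuring stage: a grey plate 170 (x) x 210 (y) mm, fixed to the bench, its top 30 mm above the bench; the origin is under its centre, on the bench. Low white plastic fences (6 mm high, 5 mm thick) on its top bound two pockets, 5 mm larger than the parts on each side; beside the middle of the clasp's shank and beside the grip point of the corner's leg there is no fence, so that the fingers have room down to the plate. Small black window discs mark the pocket floors.
- clasp_pocket (a point): Where clasp_mid belongs, but on the pocket's floor (the plate's top, 30 mm above the bench; clasp_mid ends 5 mm above it). The pocket's wide end, for the head, is at +x; axes as those of the clasp when laid properly.
- clasp_pocket_head (a point): Where clasp_head belongs, on the floor; 40 mm along +x from clasp_pocket.
- corner_pocket (a point): Where corner_leg belongs, but on the pocket's floor (corner_leg ends 5 mm above it); axes as those of the corner when laid properly.
- corner_pocket_elbow (a point): Where corner_elbow belongs, on the floor; 33 mm along -x from corner_pocket.
- lever_unit: Heavy grey foot 150 (x) x 70 (y) x 26 mm, fixed to the bench, that carries the enabling lever; origin under its centre, on the bench. The grey paddle (115 x 36 x 8 mm) is hinged at the foot's +x end, 55 mm from the centre and 60 mm above the bench, between two steel cheeks whose tops are 70 mm above the bench; its free end points to the foot's -x and stands up at rest.
- lever_pad (a point): Centre of the top of the round black rubber press pad (32 mm across) on the paddle, 85 mm from the hinge. At rest about 83 mm above the bench, at half-way (paddle level) 68 mm, at the stop about 53 mm.
- lever (a joint): Angle of the enabling lever in rad: 0 at rest (spring up, paddle tilted), 0.18 half-way (paddle level), 0.36 at the stop. Pressing the pad down raises it; a spring returns it. At the pad it takes about 3 N to start it, 7 N at half-way and 11 N at the stop.
- vial: Bystander: small capped glass vial, 26 mm across, 48 mm tall, standing; origin under its centre.
- block: Bystander: steel clamp block 40 x 50 x 45 mm with a black thumb screw on its +y side; origin under its centre.
- brush: Bystander: conservator's brush, about 0.2 m long, lying on the bench.
There are look-alikes about, which are no part of the job. Leave any black or red look-alike of the part that bears clasp_mid alone.

How it is judged:
By the outcome, as a careful person would: the job done as asked, in the order asked, and still so for the second after the job is handed in, while the arm keeps its last pose, push and grip.
It also fails if it takes over 64 s, if anything falls off the work surface, if the arm or the gripper's body presses on something with over 40 N, if the wrist force passes 120 N, or if a joint passes its speed limit or range.

ROBOT

A 7-joint arm with a two-finger parallel gripper is mounted at the origin on the work surface. World frame = base frame: x ahead of the robot, y to its left, z up, the work surface at z = 0. Lengths are in m, angles in rad, forces in N, time in s.
With the tool pointing down it reaches from about 0.4 to 0.85 m from the base axis. Payload 4.5 kg.
Tool frame: the origin (TCP) lies on the mounting face of the last link; the fingertips stand 166 mm ahead of it and the grasp point (between the pads) lies 147 mm ahead of it; y points along the fingers, z is the direction in which the jaws open and shut, and the axes are right-handed (so a half turn about y gives the same grasp; the last joint's range is limited). The gripper opens to 88 mm and grips with 3 to 60 N. Pads are 18 mm wide; open, the fingers measure 123 mm over their backs; the gripper's body (75 mm by 187 mm) begins 45 mm behind the grasp point.
Start: joints at [1.358, 0.689, -0.195, 1.565, 0.157, 0.902, -0.215], TCP at [0.153, -0.606, 0.405] pointing down, gripper open.
Joint ranges: [-3.01, 3.01], [-0.46, 2.08], [-1.47, 1.51], [0.13, 2.56], [-1, 4.14], [0.04, 2.09], [-2.66, 2.66]. Speed limits (rad/s): [2.57, 2.57, 3.14, 3.14, 3.14, 3.14, 3.14].

INTERFACE

Orientations are given as a unit quaternion [x, y, z, w].
In Python, from plant import r gives the robot as it stands.
- The arm moves only by the tool arm_command, never from a script. Its argument "deltas" is a list of rows, each an object of numbers: "dx", "dy", "dz": the shift along the tool's x, y, z each as a share of 1000 mm, from -1 to 1; "wx", "wy", "wz": the turn, a rotation vector about the tool's x, y, z each as a share of 45 degrees, from -1 to 1. In form: [{"dx": .., "dy": .., "dz": .., "wx": .., "wy": .., "wz": ..}, ...]. A call has exactly 5 rows; each row is the pose to reach, as a shift and turn from the pose commanded when the call began, along the tool's axes at that moment; what a row does not reach only later rows make up. A row lasts 1/10 s, in which the tool goes at most 50 mm and 8.59 degrees, less where a joint would pass 70% of its speed; a pose out of reach is approached as far as the arm can. A call with a number of a shift or a turn outside -1 to 1 is refused whole. A call with a gripper value outside its range is refused whole. "claw" is the opening, from -1 (shut) to 1 (fully open), set as the call begins (left out, the last holds). The fingers move at their own pace and stop on an object; "grip_force" is the grip in N (left out, the last holds). Time passes only in rows, so rows that repeat a pose let the fingers close, or fill a call up. It gives the time, the measured TCP pose, the force and the opening at its end, in the units of the state.
- r.get_state(): the state, without advancing time (a new reading comes with each control period).
- r.snapshot(name): name is "scene" or "top" or "wrist"; returns the picture (420x560x3 uint8, red, green, blue); there is no depth.
- r.get_calibration(name): a dict with "vertical_fov" (degrees; the focal length in pixels is half the picture's height over the tangent of half this angle, whatever the lens; pixels are square), "cx", "cy" (the principal point, pixels), "R" (3x3) and "t" (3): a world point X has camera coordinates R X + t. Camera axes: x right, y down, z forward; pixel columns grow to the right and rows downward; lengths in m; the calibration is good to about 2 mm. A picture is of the moment at which its call begins: read the wrist's pose just before it. get_calibration takes no time and is no camera call; for the wrist camera it gives the pose at the moment of the call.
- r.finish_job(): hands the job in, once; it reports no verdict.
The state is a dict: "clock": time; "q": joint angles; "qd": joint speeds; "joint_torque": joint torques, N m; "tool_pos": TCP position; "eef_rot": TCP orientation; "contact_force": force on the tool from outside, world axes, zero at the start; "moment": the same for the moment, N m; "opening": opening from 0.0 (shut) to 1.0 (fully open).
Only numpy, scipy, OpenCV 4.12 (cv2) and the standard library are available. Lean on these libraries where they do the work, as an engineer would, in place of code of your own. Each camera call takes 0.05 s, during which the arm holds its last target.

## Working session

There is one attempt and no reset: what is moved stays moved. The work goes in short steps, Python scripts to look and compute and a tool call to move; the robot and the scene stay as the last step left them, time stands still between calls to the robot, and variables do not carry over. Pictures are saved under pics/ and viewed, and the job is handed in when it is done.

Besides the shell and the picture viewer there is one more tool, called after "Emit:" as a command line: name --argument value ..., lists and objects as JSON in quotes. arm_command: Moves the arm, as the interface text tells. Shift numbers are shares of 1000 mm and turn numbers shares of 45 degrees, none past 1 either way. Its arguments: {"type":"object","properties":{"deltas":{"type":"array","items":{"type":"object","properties":{"dx":{"type":"number","minimum":-1,"maximum":1},"dy":{"type":"number","minimum":-1,"maximum":1},"dz":{"type":"number","minimum":-1,"maximum":1},"wx":{"type":"number","minimum":-1,"maximum":1},"wy":{"type":"number","minimum":-1,"maximum":1},"wz":{"type":"number","minimum":-1,"maximum":1}}}},"claw":{"type":"number"},"grip_force":{"type":"number"}},"required":["deltas"]}

```bash
ls; mkdir -p pics
python3 - <<'E'
from plant import r
import cv2,numpy as np
s=r.get_state();print({k:np.round(v,4).tolist() for k,v in s.items()})
for n in ("scene","top","wrist"):
    c=r.get_calibration(n);print(n,c)
    im=r.snapshot(n);cv2.imwrite(f"pics/a_{n}.png",im[:,:,::-1])
E
```

```text
pics
{'clock': 0.0, 'q': [1.3578, 0.69, -0.1945, 1.5664, 0.1573, 0.9025, -0.2151], 'qd': [-0.0, -0.0018, -0.0008, -0.0018, 0.0005, -0.0009, 0.0006], 'joint_torque': [-0.0003, -52.7569, -1.2669, -15.3428, -0.0526, 0.0066, 0.0002], 'tool_pos': [0.1526, -0.6057, 0.4039], 'eef_rot': [-0.0872, 0.7024, -0.7011, 0.0869], 'contact_force': [-0.3892, -0.3929, 0.0239], 'moment': [0.0338, -0.0752, 0.0312], 'opening': 0.9954}
scene {'vertical_fov': 44.48191252075512, 'cx': 275.19587995532476, 'cy': 209.7096864112671, 'R': array([[-0.07804713,  0.99680318,  0.01709004],
       [ 0.66629246,  0.06490522, -0.74286047],
       [-0.74159491, -0.04659117, -0.66922811]]), 't': array([ 0.01867346, -0.28775057,  1.68424716])}
top {'vertical_fov': 56.04104518524024, 'cx': 274.44663209227105, 'cy': 211.50513997782468, 'R': array([[-3.16661232e-03, -9.99994594e-01,  8.85222623e-04],
       [-9.94349426e-01,  3.05480238e-03, -1.06112612e-01],
       [ 1.06109334e-01, -1.21623811e-03, -9.94353725e-01]]), 't': array([0.04049754, 0.53675721, 1.16319888])}
wrist {'vertical_fov': 68.7649615405362, 'cx': 280.3461783015373, 'cy': 210.59543463586684, 'R': array([[ 0.24352501, -0.96989381, -0.00125434],
       [-0.92518262, -0.23268649,  0.29982349],
       [-0.29108881, -0.07185403, -0.95399387]]), 't': array([-0.62473437, -0.04120167,  0.38953839])}
```

View pics/a_scene.png

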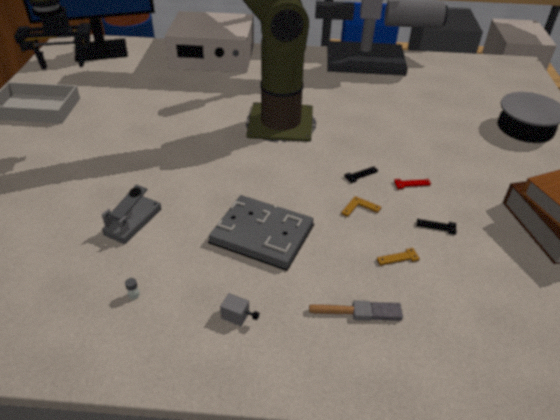

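View pics/a_top.png

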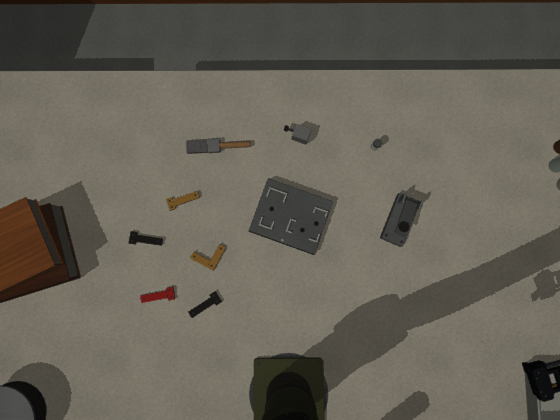

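View pics/a_wrist.png

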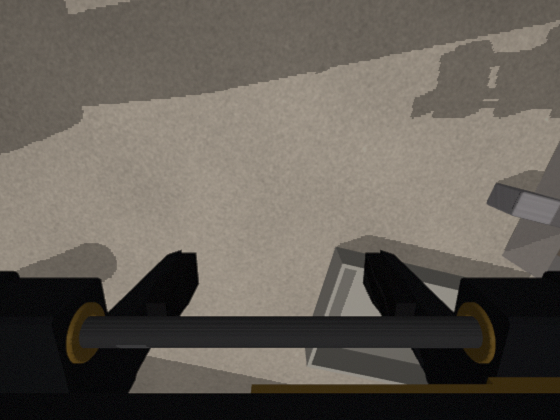

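```bash
cat > h.py <<'E'
import numpy as np,cv2
from plant import r
def cal(n,c=None):
    c=c or r.get_calibration(n); f=210/np.tan(np.radians(c["vertical_fov"]/2)); return c,f
def ray(c,f,uv,z):
    uv=np.atleast_2d(np.asarray(uv,float)); d=np.c_[(uv[:,0]-c["cx"])/f,(uv[:,1]-c["cy"])/f,np.ones(len(uv))]@c["R"]
    o=-c["R"].T@c["t"]; k=(z-o[2])/d[:,2]; return o+d*k[:,None]
def proj(c,f,X):
    Y=np.atleast_2d(X)@c["R"].T+c["t"]; return np.c_[f*Y[:,0]/Y[:,2]+c["cx"],f*Y[:,1]/Y[:,2]+c["cy"]]
def crop(p,x,y,w,h,k,out):
    im=cv2.imread(p)[y:y+h,x:x+w]; cv2.imwrite(out,cv2.resize(im,None,fx=k,fy=k,interpolation=cv2.INTER_CUBIC))
E
python3 - <<'E'
from h import *
crop("pics/a_top.png",235,165,200,100,4,"pics/b1.png")
crop("pics/a_top.png",120,175,130,150,4,"pics/b2.png")
im=cv2.imread("pics/a_top.png");hsv=cv2.cvtColor(im,cv2.COLOR_BGR2HSV)
for p in [(183,200),(210,262)]: print(hsv[p[1]-3:p[1]+4,p[0]].tolist())
E
```

```text
[[18, 172, 107], [18, 170, 108], [18, 165, 111], [18, 169, 110], [17, 170, 111], [18, 168, 106], [19, 84, 88]]
[[18, 79, 71], [17, 147, 99], [18, 167, 113], [18, 167, 110], [18, 168, 112], [18, 165, 108], [18, 149, 89]]
```

View pics/b1.png

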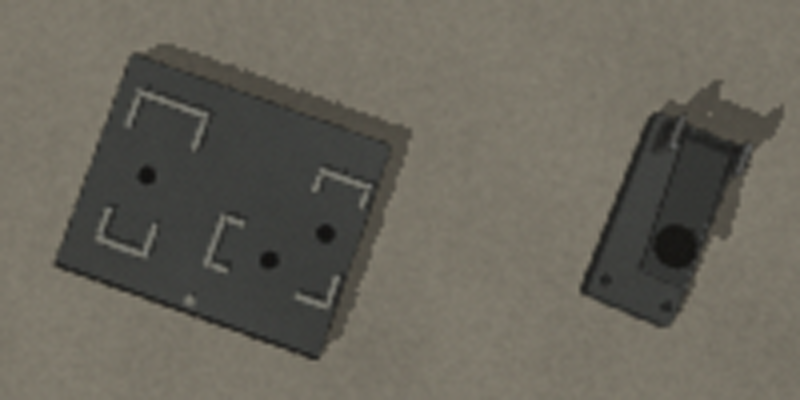

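View pics/b2.png

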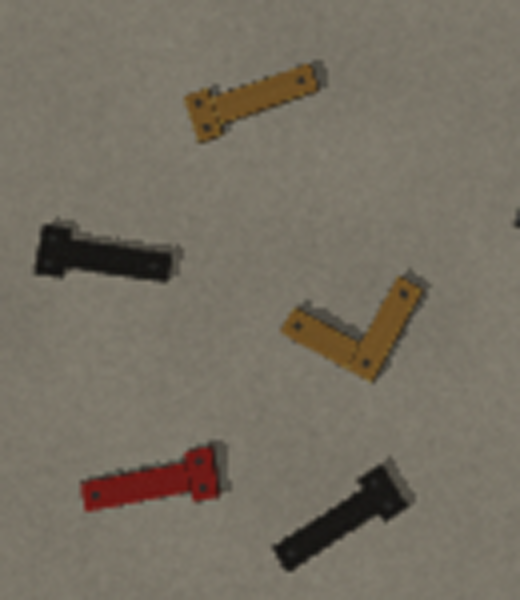

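```bash
cat >> h.py <<'E'
def brass(im):
    hsv=cv2.cvtColor(im,cv2.COLOR_RGB2HSV); m=cv2.inRange(hsv,(12,110,50),(25,255,255))
    return cv2.morphologyEx(m,cv2.MORPH_CLOSE,np.ones((5,5)))
def blobs(c,f,m,z,amin=60):
    n,l,st,ce=cv2.connectedComponentsWithStats(m); out=[]
    for i in range(1,n):
        if st[i,4]<amin: continue
        v,u=np.nonzero(l==i); P=ray(c,f,np.c_[u,v],z)[:,:2]; mu=P.mean(0); w,V=np.linalg.eigh(np.cov((P-mu).T))
        out.append(dict(px=ce[i],bb=st[i],mu=mu,w=np.sqrt(w),V=V,P=P,area=st[i,4]))
    return out
def R_state(s): 
    from scipy.spatial.transform import Rotation as Ro
    return Ro.from_quat(s["eef_rot"])
def mv(target_tip, jawyaw, s=None, off=0.147):
    """deltas to bring grasp point to target, tool straight down, jaw (tool z) along yaw (mod pi)"""
    from scipy.spatial.transform import Rotation as Ro
    s=s or r.get_state(); R=R_state(s).as_matrix(); best=None
    for k in (0,np.pi):
        zt=np.array([np.cos(jawyaw+k),np.sin(jawyaw+k),0]); yt=np.array([0,0,-1.]); T=np.c_[np.cross(yt,zt),yt,zt]
        w=Ro.from_matrix(R.T@T).as_rotvec()
        if best is None or np.linalg.norm(w)<np.linalg.norm(best[0]): best=(w,T)
    w,T=best; p=np.array(target_tip)-T[:,1]*off
    d=R.T@(p-s["tool_pos"])
    print("tcp target",p.round(4),"d",d.round(4),"w/45",(w/(np.pi/4)).round(4)); return d,w
E
python3 - <<'E'
from h import *
np.set_printoptions(suppress=True,precision=4)
im=cv2.imread("pics/a_top.png")[:,:,::-1].copy(); c,f=cal("top")
for b in blobs(c,f,brass(im),0.01): print(b["px"].round(1),b["area"],b["mu"],b["w"],b["V"].T.tolist())
g=cv2.cvtColor(im,cv2.COLOR_RGB2GRAY)
print(g[205:215,240:345:4])
for X in [(183,200)]: pass
# stage plate outline
m=(g<72).astype(np.uint8)*255; n,l,st,ce=cv2.connectedComponentsWithStats(m[160:270,240:345])
for i in range(1,n):
    if st[i,4]>100: print(st[i],ce[i])
print(R_state(r.get_state()).as_matrix())
E
```

```text
[443.5   1. ] 204 [ 1.226  -0.5134] [0.0028 0.064 ] [[-0.9999969373351892, 0.002474938431867242], [0.002474938431867242, 0.9999969373351892]]
[234.5 144.3] 156 [0.7503 0.1628] [0.0048 0.0265] [[-0.9986347335588684, -0.05223666269783703], [-0.05223666269783703, 0.9986347335588684]]
[181.  199.6] 268 [0.5765 0.326 ] [0.0081 0.0298] [[-0.9430999809484408, -0.33250928699067983], [-0.33250928699067983, 0.9430999809484408]]
[ 20.6 244.9] 3327 [0.4397 0.8105] [0.0393 0.0674] [[0.1450608010672, -0.9894227428120612], [-0.9894227428120612, -0.1450608010672]]
[ 47.3 229.2] 131 [0.4868 0.7323] [0.0018 0.061 ] [[0.4339286682745768, -0.900947229780664], [-0.900947229780664, -0.4339286682745768]]
[209.  257.8] 336 [0.3986 0.2375] [0.0157 0.0283] [[-0.9616582155654883, -0.2742507546669674], [-0.2742507546669674, 0.9616582155654883]]
[[116 117 116 118 120  62  64  63  63  64  62  63  61  64  63  63  64  63
   64  64  67  65  66  78 115 116 118]
 [116 114 117 118 116  64  65  64  50  65  63  64  61  62  63  63  64  63
   63  52  66  64  66  80 114 113 115]
 [115 118 115 119 113  63  63  64  25  64  62
[... 286 characters left out ...]
17 118]
 [118 118 117 121  69  63  62  65  26  64  63  63  63  64  63  62  62  64
   63  60  81 113  46  79 117 117 118]
 [118 117 117 119  66  62  63  63  60  63  63  60  63  64  63  62  62  63
   68  61  65 110  54  78 118 117 119]
 [121 118 117 121  61  63  64  63  63  62  63  62  62  63  64  63  62  62
   68  61  63  66  59  80 120 118 118]
 [119 118 115 122  61  62  62  62  61  61  63  63  62  63  64  63  64  63
   61  63  62  64  57  85 119 115 119]
 [120 116 116 119  63  63  63  63  63  63  64  64  63  63  62  61  61  62
   62  62  64  67  51  87 115 117 119]]
[   9   18   84   77 3752] [50.9288 56.0608]
[[-0.9697 -0.0004  0.2443]
 [-0.2443  0.0013 -0.9697]
 [ 0.0001 -1.     -0.0013]]
```

Run:
```python
from h import *
np.set_printoptions(suppress=True,precision=4)
c,f=cal("wrist");s=r.get_state();R=R_state(s).as_matrix()
o=-c["R"].T@c["t"];print("cam in tool",R.T@(o-s["tool_pos"]),"axis",R.T@c["R"][2],"right",R.T@c["R"][0],"down",R.T@c["R"][1])
c,f=cal("top")
b=lambda x,y:(235+x/4,165+y/4)
print("stage corners",ray(c,f,[b(132,52),b(392,145),b(318,358),b(55,265)],0.03))
print("pad",ray(c,f,b(675,245),0.083), "foot",ray(c,f,[b(583,292),b(668,325),b(655,112)],0.026))
print("vial,block,brush",ray(c,f,[(377,144),(303,131),(220,145)],0.03))
```

```text
cam in tool [-0.077   0.0208  0.0006] axis [0.2997 0.954  0.0001] right [ 0.0009 -0.0003  1.    ] down [ 0.954  -0.2997 -0.0009]
stage corners [[ 0.6393  0.0581  0.03  ]
 [ 0.5674 -0.1384  0.03  ]
 [ 0.4074 -0.0802  0.03  ]
 [ 0.4774  0.1161  0.03  ]]
pad [[ 0.4874 -0.3322  0.083 ]] foot [[ 0.4561 -0.2804  0.026 ]
 [ 0.4312 -0.3434  0.026 ]
 [ 0.5926 -0.3396  0.026 ]]
vial,block,brush [[ 0.7444 -0.277   0.03  ]
 [ 0.7861 -0.05    0.03  ]
 [ 0.7426  0.2054  0.03  ]]
```

Emit:
arm_command --deltas '[{"dx": -0.036, "dz": -0.034, "wy": -0.08}, {"dx": -0.072, "dz": -0.069, "wy": -0.16}, {"dx": -0.108, "dz": -0.104, "wy": -0.24}, {"dx": -0.144, "dz": -0.139, "wy": -0.32}, {"dx": -0.18, "dz": -0.174, "wy": -0.4}]' --claw 1

```text
invalid input at $.deltas[0]: expected keys dx, dy, dz, wx, wy, wz
```

Run:
```python
from h import *
np.set_printoptions(suppress=True,precision=4)
s=r.get_state();print(s["clock"],s["tool_pos"],s["q"]);mv((0.525,-0.012,0.253),np.radians(-20))
```

```text
0.15 [ 0.1526 -0.6058  0.4041] [ 1.3578  0.6898 -0.1945  1.566   0.1573  0.9025 -0.2151]
tcp target [ 0.525 -0.012  0.4  ] d [-0.5062  0.0047 -0.4848] w/45 [ 0.0016 -1.2413 -0.0007]
```

Emit:
arm_command --deltas '[{"dx": -0.036, "dy": 0, "dz": -0.034, "wx": 0, "wy": -0.08, "wz": 0}, {"dx": -0.072, "dy": 0, "dz": -0.069, "wx": 0, "wy": -0.16, "wz": 0}, {"dx": -0.108, "dy": 0, "dz": -0.104, "wx": 0, "wy": -0.24, "wz": 0}, {"dx": -0.144, "dy": 0, "dz": -0.139, "wx": 0, "wy": -0.32, "wz": 0}, {"dx": -0.18, "dy": 0, "dz": -0.174, "wx": 0, "wy": -0.4, "wz": 0}]' --claw 1

```text
clock: 0.65
tool_pos: [0.2849, -0.3923, 0.4047]
eef_rot: [-0.196, 0.679, -0.679, 0.197]
contact_force: [0.6, -0.4, 0.2]
opening: 0.998
```

Run:
```python
from h import *
np.set_printoptions(suppress=True,precision=4)
s=r.get_state();print(s["clock"],s["tool_pos"],s["q"]);mv((0.525,-0.012,0.253),np.radians(-20))
```

```text
0.65 [ 0.2849 -0.3923  0.4047] [ 1.0267  0.5162 -0.2738  1.9749  0.2142  0.6779 -0.3882]
tcp target [ 0.525 -0.012  0.4  ] d [-0.406   0.0048 -0.1933] w/45 [-0.0001 -0.8384 -0.0002]
```

Emit:
arm_command --deltas '[{"dx": -0.045, "dy": 0, "dz": -0.021, "wx": 0, "wy": -0.09, "wz": 0}, {"dx": -0.09, "dy": 0, "dz": -0.043, "wx": 0, "wy": -0.18, "wz": 0}, {"dx": -0.135, "dy": 0, "dz": -0.064, "wx": 0, "wy": -0.27, "wz": 0}, {"dx": -0.18, "dy": 0, "dz": -0.086, "wx": 0, "wy": -0.36, "wz": 0}, {"dx": -0.225, "dy": 0, "dz": -0.107, "wx": 0, "wy": -0.45, "wz": 0}]'

```text
clock: 1.15
tool_pos: [0.4185, -0.1819, 0.4047]
eef_rot: [0.313, -0.634, 0.634, -0.313]
contact_force: [2.0, -1.0, -0.0]
opening: 0.998
```

Run:
```python
from h import *
np.set_printoptions(suppress=True,precision=4)
s=r.get_state();print(s["clock"],s["tool_pos"],s["q"]);mv((0.525,-0.012,0.253),np.radians(-20))
```

```text
1.15 [ 0.4185 -0.1819  0.4047] [ 0.544   0.4891 -0.3513  2.0489  0.2719  0.6472 -0.6413]
tcp target [ 0.525 -0.012  0.4  ] d [-0.1997  0.0047 -0.0188] w/45 [-0.     -0.3877  0.0003]
```

Emit:
arm_command --deltas '[{"dx": -0.045, "dy": 0, "dz": -0.004, "wx": 0, "wy": -0.09, "wz": 0}, {"dx": -0.09, "dy": 0.002, "dz": -0.008, "wx": 0, "wy": -0.18, "wz": 0}, {"dx": -0.135, "dy": 0.004, "dz": -0.012, "wx": 0, "wy": -0.27, "wz": 0}, {"dx": -0.18, "dy": 0.005, "dz": -0.016, "wx": 0, "wy": -0.36, "wz": 0}, {"dx": -0.18, "dy": 0.005, "dz": -0.016, "wx": 0, "wy": -0.39, "wz": 0}]'

```text
clock: 1.65
tool_pos: [0.5177, -0.0247, 0.4]
eef_rot: [-0.406, 0.578, -0.576, 0.411]
contact_force: [-1.1, -0.0, 0.1]
opening: 0.999
```

Run:
```python
from h import *
np.set_printoptions(suppress=True,precision=4)
s=r.get_state();print(s["clock"],s["tool_pos"],s["q"],s["qd"])
c,f=cal("wrist"); np.savez("w1.npz",f=f,**c)
im=r.snapshot("wrist");cv2.imwrite("pics/w1.png",im[:,:,::-1]);print(r.get_state()["tool_pos"],r.get_calibration("wrist")["t"]-c["t"])
mv((0.578,0.321,0.253),np.radians(19.4))
```

```text
1.65 [ 0.5177 -0.0247  0.4   ] [ 0.2249  0.578  -0.4209  1.8849  0.3289  0.742  -0.7176] [ 0.1168 -0.0162  0.0108  0.0694  0.0707  0.039   0.2024]
[ 0.5162 -0.0281  0.3996] [ 0.0017 -0.0038  0.0001]
tcp target [0.578 0.321 0.4  ] d [-0.3496  0.0004 -0.0589] w/45 [-0.0014 -0.8668 -0.0028]
```

View pics/w1.png

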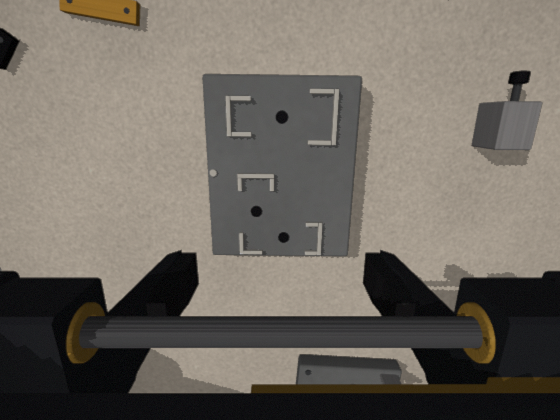

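Run:
```python
from h import *
np.set_printoptions(suppress=True,precision=4)
d=np.load("w1.npz");c={k:d[k] for k in d};f=float(d["f"])
im=cv2.imread("pics/w1.png");g=cv2.cvtColor(im,cv2.COLOR_BGR2GRAY);hsv=cv2.cvtColor(im,cv2.COLOR_BGR2HSV)
print(g[115,195:370:6],hsv[115,195:370:6,1])
m=np.zeros_like(g);m[60:262,200:365]=((hsv[60:262,200:365,1]<40)&(g[60:262,200:365]<130)).astype(np.uint8)*255
m=cv2.morphologyEx(m,cv2.MORPH_OPEN,np.ones((3,3)))
cs,_=cv2.findContours(m,0,2);k=max(cs,key=cv2.contourArea)[:,0]
q=cv2.approxPolyDP(cv2.convexHull(k),6,True)[:,0];print(q.tolist());print(ray(c,f,q,0.03)[:,:2])
P=ray(c,f,k,0.03)[:,:2];rc=cv2.minAreaRect((P*1000).astype(np.float32));print(rc)
fm=np.zeros_like(g);fm[80:256,206:356]=((g[80:256,206:356]>125)&(hsv[80:256,206:356,1]<60)).astype(np.uint8)*255
yaw=np.radians(-20)
for yaw in np.radians([-19.5,-20,-20.5]):
  Rt=np.array([[np.cos(yaw),np.sin(yaw)],[-np.sin(yaw),np.cos(yaw)]])
  n,l,st,ce=cv2.connectedComponentsWithStats(fm)
  for i in range(1,n):
    if st[i,4]<30: continue
    v,u=np.nonzero(l==i);Q=(ray(c,f,np.c_[u,v],0.036)[:,:2])@Rt.T
    print(np.degrees(yaw),ce[i].round(0),st[i,4],"x",Q[:,0].min().round(4),Q[:,0].max().round(4),"y",Q[:,1].min().round(4),Q[:,1].max().round(4))
cv2.imwrite("pics/m1.png",np.hstack([m,fm])[:300])
crop("pics/w1.png",200,65,170,200,3,"pics/w1c.png")
```

```text
[150 159  91  88  88 103  65  91  89  89  91  91  91  92  17  18  90  91
  91  92  93  89  90 136  61  90  89  84 111 108] [38 38  6  6  9  7 12  3  0  3  6  3  6  3 28 13  6  3  8  6  3  8  6 22
  8  3  3  6 39 38]
[[203, 74], [361, 76], [357, 256], [213, 254]]
[[ 0.4816  0.1147]
 [ 0.6373  0.0577]
 [ 0.5787 -0.1415]
 [ 0.4103 -0.0789]]
((529.917236328125, -13.669281005859375), (209.84976196289062, 182.4130859375), 69.85076904296875)
-19.5 [322.  90.] 96 x 0.5277 0.5519 y 0.2509 0.2539
-19.5 [335. 116.] 233 x 0.5527 0.5575 y 0.1975 0.2539
-19.5 [232. 109.] 237 x 0.4384 0.4648 y 0.207 0.2469
-19.5 [241. 134.] 76 x 0.4441 0.4638 y 0.207 0.2102
-19.5 [319. 142.] 95 x 0.5271 0.5514 y 0.1975 0.2018
-19.5 [208. 220.] 388 x 0.4058 0.4328 y 0.064 0.1887
-19.5 [212. 172.] 33 x 0.4174 0.4232 y 0.163 0.1687
-19.5 [252. 177.] 187 x 0.4478 0.4885 y 0.1457 0.1642
-19.5 [272. 184.] 48 x 0.485 0.4885 y 0.1457 0.1585
-19.5 [316. 238.] 195 x 0.5271 0.5459 y 0.0654 0.1056
-19.5 [246. 247.] 130 x 0.4469 0.4733 y 0.0667 0.0929
-20.0 [322.  90.] 96 x 0.5255 0.5497 y 0.2555 0.2587
-20.0 [335. 116.] 233 x 
[... 395 characters left out ...]
0.1627
-20.0 [316. 238.] 195 x 0.5264 0.5451 y 0.0699 0.1103
-20.0 [246. 247.] 130 x 0.4462 0.4727 y 0.0706 0.0968
-20.5 [322.  90.] 96 x 0.5232 0.5474 y 0.2601 0.2635
-20.5 [335. 116.] 233 x 0.5487 0.5533 y 0.2072 0.2636
-20.5 [232. 109.] 237 x 0.4345 0.4605 y 0.2147 0.255
-20.5 [241. 134.] 76 x 0.4405 0.4601 y 0.2148 0.2183
-20.5 [319. 142.] 95 x 0.5235 0.5478 y 0.2068 0.2111
-20.5 [208. 220.] 388 x 0.4047 0.4316 y 0.0711 0.1959
-20.5 [212. 172.] 33 x 0.4144 0.4202 y 0.1703 0.1761
-20.5 [252. 177.] 187 x 0.4449 0.4856 y 0.1535 0.1727
-20.5 [272. 184.] 48 x 0.4822 0.4858 y 0.1541 0.167
-20.5 [316. 238.] 195 x 0.5254 0.5443 y 0.0745 0.1151
-20.5 [246. 247.] 130 x 0.4454 0.472 y 0.0745 0.1007
```

View pics/w1c.png

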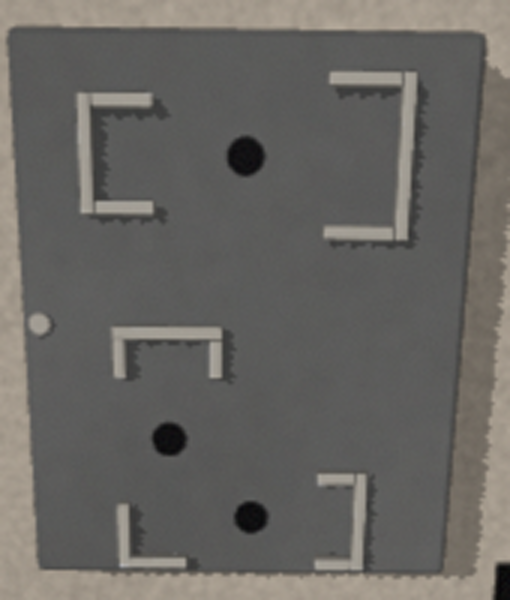

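Emit:
arm_command --deltas '[{"dx": -0.045, "dy": 0, "dz": -0.007, "wx": 0, "wy": -0.12, "wz": 0}, {"dx": -0.09, "dy": 0, "dz": -0.014, "wx": 0, "wy": -0.24, "wz": 0}, {"dx": -0.135, "dy": 0, "dz": -0.022, "wx": 0, "wy": -0.36, "wz": 0}, {"dx": -0.18, "dy": 0.01, "dz": -0.03, "wx": 0, "wy": -0.48, "wz": 0}, {"dx": -0.225, "dy": 0.02, "dz": -0.038, "wx": 0, "wy": -0.6, "wz": 0}]'

```text
clock: 2.2
tool_pos: [0.5568, 0.1926, 0.3794]
eef_rot: [0.53, -0.468, 0.469, -0.529]
contact_force: [1.7, 0.8, 0.1]
opening: 1.001
```

Run:
```python
from h import *
np.set_printoptions(suppress=True,precision=4)
s=r.get_state();print(s["clock"],s["tool_pos"],s["q"])
mv((0.578,0.321,0.19),np.radians(19.4))
```

```text
2.2 [0.5568 0.1926 0.3794] [-0.123   0.708  -0.5058  1.6944  0.4338  0.8537 -0.6953]
tcp target [0.578 0.321 0.337] d [-0.125   0.0422  0.0366] w/45 [ 0.0003 -0.2761  0.0026]
```

Emit:
arm_command --deltas '[{"dx": -0.04, "dy": 0.014, "dz": 0.012, "wx": 0, "wy": -0.09, "wz": 0}, {"dx": -0.08, "dy": 0.028, "dz": 0.024, "wx": 0, "wy": -0.18, "wz": 0}, {"dx": -0.115, "dy": 0.042, "dz": 0.036, "wx": 0, "wy": -0.27, "wz": 0}, {"dx": -0.115, "dy": 0.042, "dz": 0.036, "wx": 0, "wy": -0.27, "wz": 0}, {"dx": -0.115, "dy": 0.042, "dz": 0.036, "wx": 0, "wy": -0.27, "wz": 0}]'

```text
clock: 2.7
tool_pos: [0.5784, 0.3103, 0.3367]
eef_rot: [0.577, -0.41, 0.411, -0.575]
contact_force: [0.6, -1.1, 0.8]
opening: 1.001
```

Run:
```python
from h import *
np.set_printoptions(suppress=True,precision=4)
s=r.get_state();print(s["clock"],s["tool_pos"],s["qd"])
c,f=cal("wrist");im=r.snapshot("wrist");cv2.imwrite("pics/w2.png",im[:,:,::-1])
m=brass(im);m[255:]=0
for b in blobs(c,f,m,0.01): print(b["px"].round(1),b["bb"],b["mu"],b["w"],b["V"].T.tolist())
```

```text
2.7 [0.5784 0.3103 0.3367] [ 0.0301 -0.0276  0.0238  0.012   0.0037  0.0038 -0.0011]
[284.4 173.9] [ 265  132   39   97 2392] [0.5749 0.3284] [0.008  0.0296] [[-0.9446786195296669, -0.32799741737325117], [-0.32799741737325117, 0.9446786195296669]]
[ 96.5 198.9] [  58  148   75  104 3048] [0.3996 0.2405] [0.0161 0.0284] [[-0.9727241392979171, -0.23196497327641108], [-0.23196497327641108, 0.9727241392979171]]
```

View pics/w2.png

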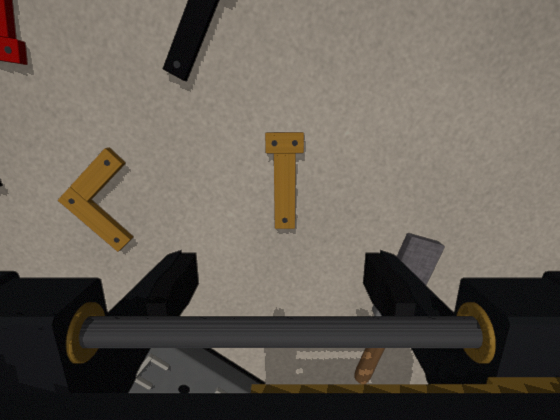

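Run:
```python
from h import *
mv((0.5766,0.3236,0.0215),np.radians(19.15))
```

```text
tcp target [0.5766 0.3236 0.1685] d [-0.0147  0.1687  0.0028] w/45 [ 0.0017 -0.0048  0.0034]
```

Emit:
arm_command --deltas '[{"dx": -0.008, "dy": 0.04, "dz": 0.002, "wx": 0, "wy": 0, "wz": 0}, {"dx": -0.014, "dy": 0.08, "dz": 0.003, "wx": 0, "wy": 0, "wz": 0}, {"dx": -0.014, "dy": 0.12, "dz": 0.003, "wx": 0, "wy": 0, "wz": 0}, {"dx": -0.014, "dy": 0.14, "dz": 0.003, "wx": 0, "wy": 0, "wz": 0}, {"dx": -0.014, "dy": 0.14, "dz": 0.003, "wx": 0, "wy": 0, "wz": 0}]'

```text
clock: 3.25
tool_pos: [0.5764, 0.322, 0.1951]
eef_rot: [0.578, -0.411, 0.411, -0.573]
contact_force: [0.1, -0.3, 0.4]
opening: 1.001
```

Run:
```python
from h import *
s=r.get_state();print(s["clock"],s["tool_pos"],s["qd"].round(3) if hasattr(s["qd"],"round") else s["qd"])
c,f=cal("wrist");im=r.snapshot("wrist");cv2.imwrite("pics/w3.png",im[:,:,::-1])
m=brass(im);m[300:]=0
for b in blobs(c,f,m,0.01): print(b["px"].round(1),b["bb"],b["mu"],b["w"],b["V"].T.tolist())
mv((0.5766,0.3236,0.0215),np.radians(19.15))
```

```text
3.25 [0.57639841 0.32203049 0.19510241] [ 0.004 -0.056 -0.035 -0.042 -0.012  0.026  0.011]
[284.4 224.2] [ 250  167   69  133 5910] [0.57179222 0.33692164] [0.00835937 0.02421504] [[-0.9430739766931384, -0.33258303396924804], [-0.33258303396924804, 0.9430739766931384]]
[  4.1 218.6] [  0 207  13  26 185] [0.41966538 0.28918327] [0.00170016 0.00359252] [[-0.9950284326235113, 0.09959125599568847], [0.09959125599568847, 0.9950284326235113]]
tcp target [0.5766 0.3236 0.1685] d [-0.0007  0.0288 -0.0003] w/45 [ 0.0026 -0.0048  0.0032]
```

View pics/w3.png

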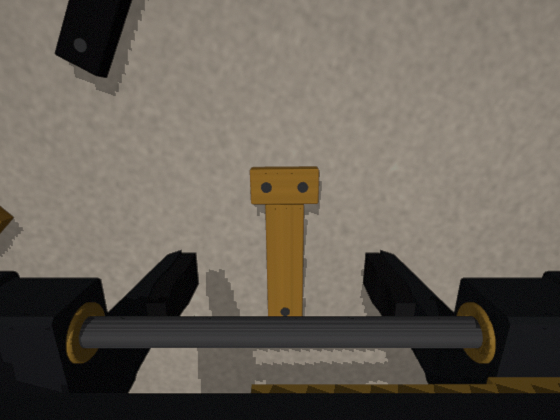

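Run:
```python
from h import *
c,f=cal("wrist");P=ray(c,f,[(284.7,168),(284.7,204.5),(266,187),(303,187)],0.01)[:,:2];print(P)
d=np.array([-.328,.9447]);print(P@d, np.array([0.5766,0.3236])@d, P@np.array([d[1],-d[0]]),np.array([0.5766,0.3236])@np.array([d[1],-d[0]]))
```

```text
[[0.5625162  0.36956229]
 [0.56930298 0.34999361]
 [0.55617177 0.35619286]
 [0.57558898 0.36284554]]
[0.16462018 0.14390759 0.15407106 0.153987  ] 0.11658011999999998 [0.65262549 0.65261843 0.64224673 0.66277225] 0.6508548200000001
```

Emit:
arm_command --deltas '[{"dx": 0, "dy": 0.01, "dz": 0, "wx": 0, "wy": 0, "wz": 0}, {"dx": 0, "dy": 0.02, "dz": 0, "wx": 0, "wy": 0, "wz": 0}, {"dx": 0, "dy": 0.026, "dz": 0, "wx": 0, "wy": 0, "wz": 0}, {"dx": 0, "dy": 0.026, "dz": 0, "wx": 0, "wy": 0, "wz": 0}, {"dx": 0, "dy": 0.026, "dz": 0, "wx": 0, "wy": 0, "wz": 0}]'

```text
clock: 3.8
tool_pos: [0.5766, 0.3258, 0.1718]
eef_rot: [-0.576, 0.41, -0.41, 0.576]
contact_force: [-0.2, -0.0, 0.1]
opening: 0.998
```

Emit:
arm_command --deltas '[{"dx": 0.004, "dy": 0.003, "dz": 0.001, "wx": 0, "wy": 0, "wz": 0}, {"dx": 0.004, "dy": 0.003, "dz": 0.001, "wx": 0, "wy": 0, "wz": 0}, {"dx": 0.004, "dy": 0.003, "dz": 0.001, "wx": 0, "wy": 0, "wz": 0}, {"dx": 0.004, "dy": 0.003, "dz": 0.001, "wx": 0, "wy": 0, "wz": 0}, {"dx": 0.004, "dy": 0.003, "dz": 0.001, "wx": 0, "wy": 0, "wz": 0}]'

```text
clock: 4.3
tool_pos: [0.5789, 0.3224, 0.1688]
eef_rot: [-0.576, 0.41, -0.41, 0.576]
contact_force: [0.1, 0.5, -0.1]
opening: 1.001
```

Emit:
arm_command --deltas '[{"dx": 0, "dy": 0, "dz": 0, "wx": 0, "wy": 0, "wz": 0}, {"dx": 0, "dy": 0, "dz": 0, "wx": 0, "wy": 0, "wz": 0}, {"dx": 0, "dy": 0, "dz": 0, "wx": 0, "wy": 0, "wz": 0}, {"dx": 0, "dy": 0, "dz": 0, "wx": 0, "wy": 0, "wz": 0}, {"dx": 0, "dy": 0, "dz": 0, "wx": 0, "wy": 0, "wz": 0}]' --claw -1 --grip_force 25

```text
clock: 4.8
tool_pos: [0.5789, 0.3222, 0.1687]
eef_rot: [0.576, -0.41, 0.41, -0.576]
contact_force: [-0.8, -0.5, -0.4]
opening: 0.566
```

Run:
```python
from h import *
s=r.get_state();print(s["clock"],s["tool_pos"],s["opening"],s["contact_force"])
```

```text
4.8 [0.57888042 0.32223911 0.16869061] 0.5664203816632939 [-0.7570069  -0.47026528 -0.44493943]
```

Still closing (22 mm ≈ 0.25).

Emit:
arm_command --deltas '[{"dx": 0, "dy": 0, "dz": 0, "wx": 0, "wy": 0, "wz": 0}, {"dx": 0, "dy": 0, "dz": 0, "wx": 0, "wy": 0, "wz": 0}, {"dx": 0, "dy": 0, "dz": 0, "wx": 0, "wy": 0, "wz": 0}, {"dx": 0, "dy": 0, "dz": 0, "wx": 0, "wy": 0, "wz": 0}, {"dx": 0, "dy": 0, "dz": 0, "wx": 0, "wy": 0, "wz": 0}]'

```text
clock: 5.3
tool_pos: [0.5787, 0.3222, 0.1686]
eef_rot: [0.576, -0.41, 0.41, -0.576]
contact_force: [-0.6, -1.0, 0.2]
opening: 0.247
```

Emit:
arm_command --deltas '[{"dx": 0, "dy": -0.0, "dz": 0, "wx": 0, "wy": 0, "wz": 0}, {"dx": 0, "dy": -0.02, "dz": 0, "wx": 0, "wy": 0, "wz": 0}, {"dx": 0, "dy": -0.05, "dz": 0, "wx": 0, "wy": 0, "wz": 0}, {"dx": 0, "dy": -0.08, "dz": 0, "wx": 0, "wy": 0, "wz": 0}, {"dx": 0, "dy": -0.1, "dz": 0, "wx": 0, "wy": 0, "wz": 0}]'

```text
clock: 5.8
tool_pos: [0.5793, 0.3226, 0.2721]
eef_rot: [-0.575, 0.41, -0.411, 0.577]
contact_force: [0.3, 0.2, -1.4]
opening: 0.244
```

Run:
```python
from h import *
s=r.get_state();print(s["clock"],s["tool_pos"],s["opening"],s["contact_force"],s["q"])
c,f=cal("wrist");im=r.snapshot("wrist");cv2.imwrite("pics/w4.png",im[:,:,::-1])
print(mv((0.5449,0.0472,0.14),np.radians(-110)))
```

```text
5.8 [0.57927845 0.32260553 0.27208176] 0.24434659035262576 [ 0.34386785  0.18133651 -1.41685196] [-0.32807282  0.93727306 -0.48750421  1.53535655  0.55089938  0.80538235
 -0.70014593]
tcp target [0.5449 0.0472 0.287 ] d [ 0.2494 -0.0135 -0.1233] w/45 [-0.0104 -1.1318  0.0015]
(array([ 0.24944319, -0.013504  , -0.12330711]), array([-0.00814427, -0.88892791,  0.00114351]))
```

View pics/w4.png

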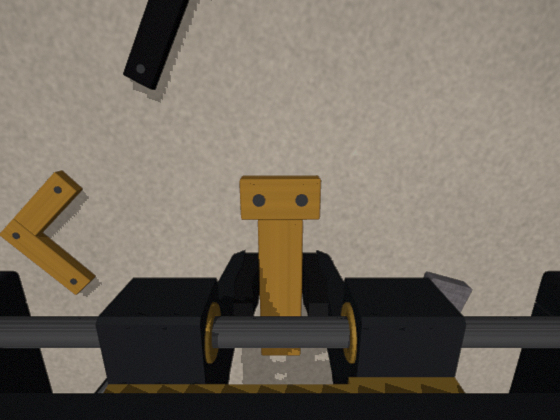

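Emit:
arm_command --deltas '[{"dx": 0.01, "dy": 0, "dz": -0.005, "wx": 0, "wy": 0.15, "wz": 0}, {"dx": 0.028, "dy": 0, "dz": -0.014, "wx": 0, "wy": 0.34, "wz": 0}, {"dx": 0.046, "dy": 0, "dz": -0.023, "wx": 0, "wy": 0.53, "wz": 0}, {"dx": 0.064, "dy": 0, "dz": -0.032, "wx": 0, "wy": 0.72, "wz": 0}, {"dx": 0.082, "dy": 0, "dz": -0.041, "wx": 0, "wy": 0.91, "wz": 0}]'

```text
clock: 6.35
tool_pos: [0.5667, 0.2305, 0.269]
eef_rot: [-0.394, 0.587, -0.587, 0.394]
contact_force: [-1.2, -0.9, -3.6]
opening: 0.246
```

Run:
```python
from h import *
s=r.get_state();print(s["clock"],s["tool_pos"],s["opening"],s["contact_force"],s["q"])
print(mv((0.5449,0.0472,0.14),np.radians(-110)))
```

```text
6.35 [0.56667903 0.23049042 0.26898458] 0.2459855293513937 [-1.15368474 -0.85190248 -3.58440514] [-0.29718037  0.8612277  -0.29502424  1.7097579   0.38481444  0.62808641
 -1.19688157]
tcp target [0.5449 0.0472 0.287 ] d [ 0.1779 -0.018   0.0491] w/45 [ 0.000e+00  1.951e+00 -1.000e-04]
(array([ 0.17792567, -0.01802431,  0.04911048]), array([ 1.58776146e-05,  1.53228805e+00, -7.74965827e-05]))
```

Emit:
arm_command --deltas '[{"dx": 0.018, "dy": -0.004, "dz": 0.005, "wx": 0, "wy": 0.19, "wz": 0}, {"dx": 0.036, "dy": -0.008, "dz": 0.01, "wx": 0, "wy": 0.38, "wz": 0}, {"dx": 0.054, "dy": -0.012, "dz": 0.015, "wx": 0, "wy": 0.57, "wz": 0}, {"dx": 0.072, "dy": -0.018, "dz": 0.02, "wx": 0, "wy": 0.76, "wz": 0}, {"dx": 0.09, "dy": -0.018, "dz": 0.025, "wx": 0, "wy": 0.95, "wz": 0}]'

```text
clock: 6.85
tool_pos: [0.5567, 0.138, 0.2877]
eef_rot: [-0.153, 0.69, -0.69, 0.154]
contact_force: [-0.5, 0.1, -2.4]
opening: 0.239
```

Run:
```python
from h import *
s=r.get_state();print(s["clock"],s["tool_pos"],s["opening"],s["contact_force"],s["q"])
print(mv((0.5449,0.0472,0.14),np.radians(-110)))
```

```text
6.85 [0.5566805  0.13800137 0.28770258] 0.23910924203723716 [-0.46687288  0.09463154 -2.43473381] [-0.25550469  0.78430798 -0.11600387  1.82640242  0.15949932  0.53814441
 -1.60842435]
tcp target [0.5449 0.0472 0.287 ] d [0.0491 0.0006 0.0773] w/45 [ 0.0011  1.0012 -0.002 ]
(array([0.04912685, 0.00060348, 0.07726805]), array([ 0.00085231,  0.78636361, -0.00157427]))
```

Emit:
arm_command --deltas '[{"dx": 0.011, "dy": 0, "dz": 0.017, "wx": 0, "wy": 0.19, "wz": 0}, {"dx": 0.022, "dy": 0, "dz": 0.034, "wx": 0, "wy": 0.38, "wz": 0}, {"dx": 0.033, "dy": 0, "dz": 0.051, "wx": 0, "wy": 0.57, "wz": 0}, {"dx": 0.043, "dy": 0, "dz": 0.068, "wx": 0, "wy": 0.76, "wz": 0}, {"dx": 0.049, "dy": 0, "dz": 0.077, "wx": 0, "wy": 0.95, "wz": 0}]'

```text
clock: 7.35
tool_pos: [0.5451, 0.046, 0.2871]
eef_rot: [-0.11, -0.698, 0.699, 0.109]
contact_force: [-0.6, 0.6, -1.7]
opening: 0.245
```

Emit:
arm_command --deltas '[{"dx": 0, "dy": 0, "dz": 0, "wx": 0, "wy": 0.05, "wz": 0}, {"dx": 0, "dy": 0.01, "dz": 0, "wx": 0, "wy": 0.05, "wz": 0}, {"dx": 0, "dy": 0.02, "dz": 0, "wx": 0, "wy": 0.05, "wz": 0}, {"dx": 0, "dy": 0.025, "dz": 0, "wx": 0, "wy": 0.05, "wz": 0}, {"dx": 0, "dy": 0.025, "dz": 0, "wx": 0, "wy": 0.05, "wz": 0}]'

```text
clock: 7.85
tool_pos: [0.545, 0.0486, 0.2604]
eef_rot: [-0.119, -0.697, 0.697, 0.121]
contact_force: [0.3, 0.1, -2.5]
opening: 0.248
```

Run:
```python
from h import *
s=r.get_state();print(s["clock"],s["tool_pos"],s["opening"],s["contact_force"],s["q"])
c,f=cal("wrist");np.savez("w5.npz",f=f,**c);im=r.snapshot("wrist");cv2.imwrite("pics/w5.png",im[:,:,::-1])
print(mv((0.5449,0.0472,0.06),np.radians(-110)))
```

```text
7.85 [0.54497078 0.04855961 0.26037693] 0.24793182333509942 [ 0.27520873  0.07254177 -2.54833867] [-0.20492291  0.80993572  0.0539723   1.92255931 -0.09886268  0.41402016
 -1.9880432 ]
tcp target [0.5449 0.0472 0.207 ] d [-0.0002  0.0539  0.0012] w/45 [-0.0004  0.0106  0.0018]
(array([-0.00016846,  0.05394302,  0.00119612]), array([-0.00032006,  0.00829224,  0.00138057]))
```

View pics/w5.png

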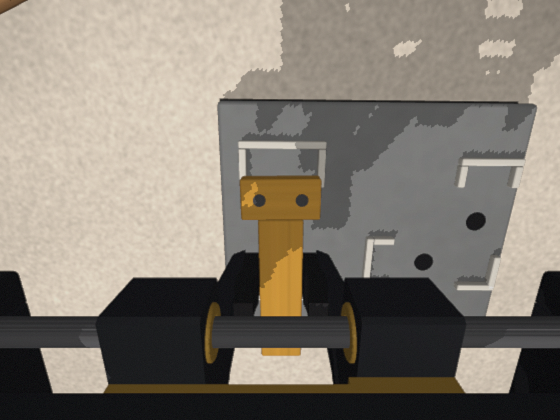

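Run:
```python
from h import *
np.set_printoptions(suppress=True,precision=4)
d=np.load("w5.npz");c={k:d[k] for k in d};f=float(d["f"])
a=np.radians(-20);Rt=np.array([[np.cos(a),np.sin(a)],[-np.sin(a),np.cos(a)]])
print("head far/near mid, left,right",ray(c,f,[(281,179.5),(281,219.5),(241,219),(321,219),(259.5,200),(302,200)],.1017)[:,:2]@Rt.T)
print("fence outer L,R corners, plate far edge",ray(c,f,[(238.5,142),(326.5,142)],.036)[:,:2]@Rt.T,ray(c,f,[(219,101),(535,104)],.03)[:,:2]@Rt.T)
s=r.get_state();print(s["tool_pos"][:2]@Rt.T)
crop("pics/w5.png",200,90,150,150,4,"pics/w5c.png")
```

```text
head far/near mid, left,right [[0.5442 0.2312]
 [0.5249 0.2311]
 [0.525  0.25  ]
 [0.5253 0.2121]
 [0.5344 0.2411]
 [0.5346 0.2214]]
fence outer L,R corners, plate far edge [[0.555  0.2587]
 [0.5555 0.2016]] [[0.5802 0.2712]
 [0.58   0.0674]]
[0.4958 0.2319]
```

View pics/w5c.png

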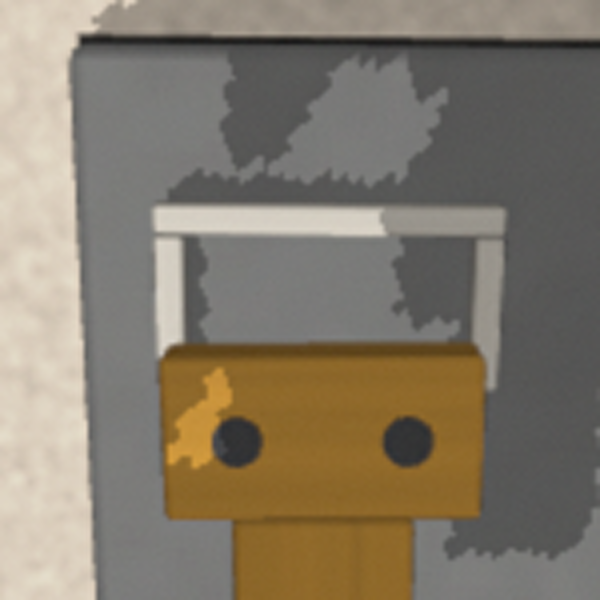

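Emit:
arm_command --deltas '[{"dx": -0.001, "dy": 0.01, "dz": 0.001, "wx": 0, "wy": 0.01, "wz": 0}, {"dx": -0.001, "dy": 0.025, "dz": 0.001, "wx": 0, "wy": 0.01, "wz": 0}, {"dx": -0.001, "dy": 0.04, "dz": 0.001, "wx": 0, "wy": 0.01, "wz": 0}, {"dx": -0.001, "dy": 0.05, "dz": 0.001, "wx": 0, "wy": 0.01, "wz": 0}, {"dx": -0.001, "dy": 0.052, "dz": 0.001, "wx": 0, "wy": 0.01, "wz": 0}]'

```text
clock: 8.4
tool_pos: [0.5457, 0.0466, 0.2085]
eef_rot: [-0.122, -0.696, 0.697, 0.124]
contact_force: [-0.9, 0.6, -2.9]
opening: 0.246
```

Run:
```python
from h import *
s=r.get_state();print(s["clock"],s["tool_pos"],s["opening"],s["contact_force"])
c,f=cal("wrist");im=r.snapshot("wrist");cv2.imwrite("pics/w6.png",im[:,:,::-1])
```

```text
8.4 [0.54567544 0.04659419 0.20845973] 0.246283019550699 [-0.90928434  0.55491946 -2.88691656]
```

View pics/w6.png

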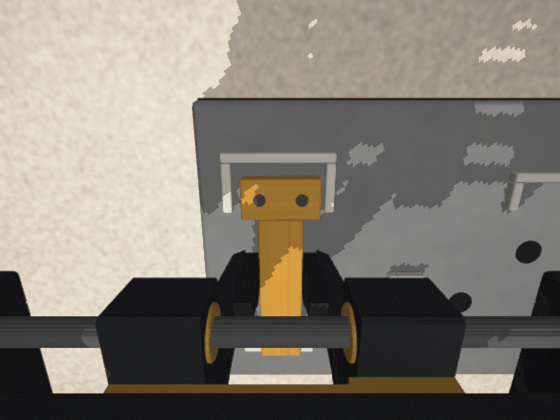

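Emit:
arm_command --deltas '[{"dx": 0, "dy": 0.004, "dz": 0, "wx": 0, "wy": 0, "wz": 0}, {"dx": 0, "dy": 0.008, "dz": 0, "wx": 0, "wy": 0, "wz": 0}, {"dx": 0, "dy": 0.009, "dz": 0, "wx": 0, "wy": 0, "wz": 0}, {"dx": 0, "dy": 0.009, "dz": 0, "wx": 0, "wy": 0, "wz": 0}, {"dx": 0, "dy": 0.009, "dz": 0, "wx": 0, "wy": 0, "wz": 0}]'

```text
clock: 8.95
tool_pos: [0.5461, 0.0466, 0.2009]
eef_rot: [-0.123, -0.696, 0.696, 0.123]
contact_force: [0.3, 0.1, -1.4]
opening: 0.245
```

Emit:
arm_command --deltas '[{"dx": 0, "dy": 0, "dz": 0, "wx": 0, "wy": 0, "wz": 0}, {"dx": 0, "dy": 0, "dz": 0, "wx": 0, "wy": 0, "wz": 0}, {"dx": 0, "dy": 0, "dz": 0, "wx": 0, "wy": 0, "wz": 0}, {"dx": 0, "dy": 0, "dz": 0, "wx": 0, "wy": 0, "wz": 0}, {"dx": 0, "dy": 0, "dz": 0, "wx": 0, "wy": 0, "wz": 0}]' --claw -0.1

```text
clock: 9.45
tool_pos: [0.5461, 0.0466, 0.2008]
eef_rot: [-0.123, -0.696, 0.696, 0.123]
contact_force: [0.7, -0.3, 0.4]
opening: 0.448
```

Emit:
arm_command --deltas '[{"dx": 0, "dy": -0.02, "dz": 0, "wx": 0, "wy": 0, "wz": 0}, {"dx": 0, "dy": -0.05, "dz": 0, "wx": 0, "wy": 0, "wz": 0}, {"dx": 0, "dy": -0.09, "dz": 0, "wx": 0, "wy": 0, "wz": 0}, {"dx": 0, "dy": -0.12, "dz": 0, "wx": 0, "wy": 0, "wz": 0}, {"dx": 0, "dy": -0.12, "dz": 0, "wx": 0, "wy": 0, "wz": 0}]'

```text
clock: 9.95
tool_pos: [0.5474, 0.0466, 0.3245]
eef_rot: [0.126, 0.697, -0.695, -0.121]
contact_force: [0.3, 0.0, -1.3]
opening: 0.453
```

Run:
```python
from h import *
np.set_printoptions(suppress=True,precision=4)
s=r.get_state();print(s["clock"],s["tool_pos"],s["opening"],s["contact_force"],s["q"])
c,f=cal("wrist");np.savez("w7.npz",f=f,**c);im=r.snapshot("wrist");cv2.imwrite("pics/w7.png",im[:,:,::-1])
```

```text
9.95 [0.5474 0.0466 0.3245] 0.4528327838450598 [ 0.2959  0.0303 -1.2542] [-0.2151  0.7046  0.0769  1.8848 -0.095   0.5477 -1.9969]
```

View pics/w7.png

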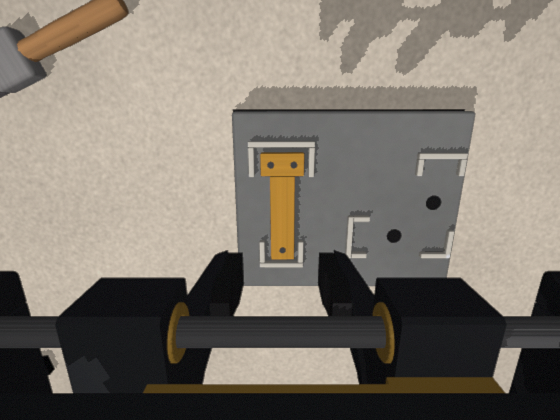

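Emit:
arm_command --deltas '[{"dx": 0.01, "dy": 0, "dz": -0.006, "wx": 0, "wy": -0.19, "wz": 0}, {"dx": 0.03, "dy": 0, "dz": -0.017, "wx": 0, "wy": -0.38, "wz": 0}, {"dx": 0.05, "dy": 0, "dz": -0.029, "wx": 0, "wy": -0.57, "wz": 0}, {"dx": 0.075, "dy": 0, "dz": -0.043, "wx": 0, "wy": -0.76, "wz": 0}, {"dx": 0.096, "dy": 0, "dz": -0.056, "wx": 0, "wy": -0.95, "wz": 0}]' --claw 1

```text
clock: 10.5
tool_pos: [0.4735, 0.1329, 0.3194]
eef_rot: [-0.142, 0.693, -0.693, 0.14]
contact_force: [0.3, -0.9, -0.2]
opening: 0.882
```

Run:
```python
from h import *
np.set_printoptions(suppress=True,precision=4)
s=r.get_state();print(s["clock"],s["tool_pos"],s["opening"],s["q"]);mv((.405,.217,.19),np.radians(60))
```

```text
10.5 [0.4735 0.1329 0.3194] 0.8820443829213849 [-0.3052  0.6588 -0.0988  2.045   0.1384  0.447  -1.6769]
tcp target [0.405 0.217 0.337] d [ 0.0301 -0.0175 -0.1043] w/45 [-0.0008  1.1792  0.0041]
```

Emit:
arm_command --deltas '[{"dx": 0.006, "dy": -0.004, "dz": -0.02, "wx": 0, "wy": -0.19, "wz": 0}, {"dx": 0.012, "dy": -0.008, "dz": -0.04, "wx": 0, "wy": -0.38, "wz": 0}, {"dx": 0.018, "dy": -0.012, "dz": -0.06, "wx": 0, "wy": -0.57, "wz": 0}, {"dx": 0.024, "dy": -0.015, "dz": -0.08, "wx": 0, "wy": -0.76, "wz": 0}, {"dx": 0.03, "dy": -0.0175, "dz": -0.1, "wx": 0, "wy": -0.95, "wz": 0}]'

```text
clock: 11.0
tool_pos: [0.4078, 0.2133, 0.3372]
eef_rot: [-0.385, 0.594, -0.593, 0.383]
contact_force: [0.6, -0.8, 0.2]
opening: 0.998
```

Emit:
arm_command --deltas '[{"dx": 0, "dy": 0, "dz": 0, "wx": 0, "wy": -0.19, "wz": 0}, {"dx": 0, "dy": 0, "dz": 0, "wx": 0, "wy": -0.38, "wz": 0}, {"dx": 0, "dy": 0, "dz": 0, "wx": 0, "wy": -0.57, "wz": 0}, {"dx": 0, "dy": 0, "dz": 0, "wx": 0, "wy": -0.76, "wz": 0}, {"dx": 0, "dy": 0, "dz": 0, "wx": 0, "wy": -0.95, "wz": 0}]'

```text
clock: 11.5
tool_pos: [0.4083, 0.2127, 0.337]
eef_rot: [0.575, -0.413, 0.412, -0.573]
contact_force: [0.1, 0.1, -0.5]
opening: 0.997
```

Run:
```python
from h import *
np.set_printoptions(suppress=True,precision=4)
s=r.get_state();print(s["clock"],s["tool_pos"],s["opening"],s["q"]);mv((.405,.217,.19),np.radians(60))
```

```text
11.5 [0.4083 0.2127 0.337 ] 0.9969365513717189 [-0.2645  0.6339 -0.4961  2.1064  0.5788  0.5388 -0.8637]
tcp target [0.405 0.217 0.337] d [-0.0052 -0.     -0.0017] w/45 [ 0.0033 -0.9208 -0.0017]
```

Emit:
arm_command --deltas '[{"dx": -0.002, "dy": 0, "dz": 0, "wx": 0, "wy": -0.19, "wz": 0}, {"dx": -0.005, "dy": 0, "dz": -0.002, "wx": 0, "wy": -0.38, "wz": 0}, {"dx": -0.005, "dy": 0, "dz": -0.002, "wx": 0, "wy": -0.57, "wz": 0}, {"dx": -0.005, "dy": 0, "dz": -0.002, "wx": 0, "wy": -0.76, "wz": 0}, {"dx": -0.005, "dy": 0, "dz": -0.002, "wx": 0, "wy": -0.91, "wz": 0}]'

```text
clock: 12.0
tool_pos: [0.4049, 0.2166, 0.337]
eef_rot: [0.683, -0.187, 0.185, -0.682]
contact_force: [-0.2, 0.6, 0.3]
opening: 0.996
```

Run:
```python
from h import *
np.set_printoptions(suppress=True,precision=4)
s=r.get_state();print(s["clock"],s["tool_pos"],s["opening"],s["q"],s["qd"])
c,f=cal("wrist");np.savez("w8.npz",f=f,**c);im=r.snapshot("wrist");cv2.imwrite("pics/w8.png",im[:,:,::-1])
m=brass(im);m[300:]=0
for b in blobs(c,f,m,0.01): print(b["px"].round(1),b["bb"],b["mu"],b["w"],b["V"].T.tolist())
```

```text
12.0 [0.4049 0.2166 0.337 ] 0.9960172355346287 [-0.1536  0.6757 -0.7012  2.1037  0.7494  0.6309 -0.3436] [ 0.1887  0.0811 -0.3276 -0.0081  0.2455  0.1677  0.8844]
[296.6 175.4] [ 268  148   80   79 2914] [0.3959 0.2388] [0.0157 0.0281] [[-0.9679383383556652, -0.251187923955897], [-0.251187923955897, 0.9679383383556652]]
```

View pics/w8.png

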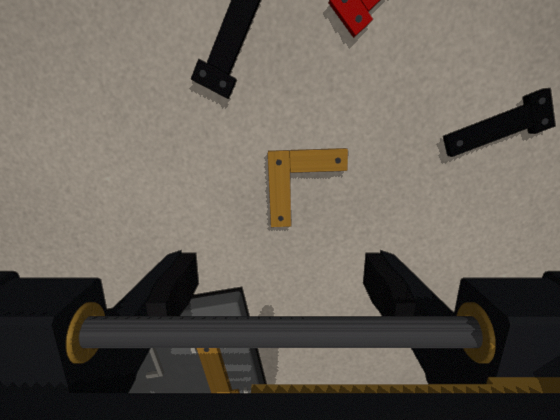

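Run:
```python
from h import *
mv((.4014,.2161,.048),np.radians(59.6))
```

```text
tcp target [0.4014 0.2161 0.195 ] d [-0.0025  0.1419 -0.0018] w/45 [ 0.0026  0.0016 -0.0033]
```

Emit:
arm_command --deltas '[{"dx": 0, "dy": 0.04, "dz": 0, "wx": 0, "wy": 0, "wz": 0}, {"dx": -0.003, "dy": 0.08, "dz": -0.002, "wx": 0, "wy": 0, "wz": 0}, {"dx": -0.003, "dy": 0.12, "dz": -0.002, "wx": 0, "wy": 0, "wz": 0}, {"dx": -0.003, "dy": 0.142, "dz": -0.002, "wx": 0, "wy": 0, "wz": 0}, {"dx": -0.003, "dy": 0.142, "dz": -0.002, "wx": 0, "wy": 0, "wz": 0}]'

```text
clock: 12.55
tool_pos: [0.4004, 0.2166, 0.1934]
eef_rot: [0.684, -0.189, 0.187, -0.68]
contact_force: [-0.7, -0.3, 0.8]
opening: 1.004
```

Run:
```python
from h import *
np.set_printoptions(suppress=True,precision=4)
s=r.get_state();print(s["clock"],s["tool_pos"],s["opening"],s["qd"])
c,f=cal("wrist");np.savez("w9.npz",f=f,**c);im=r.snapshot("wrist");cv2.imwrite("pics/w9.png",im[:,:,::-1])
mv((.4014,.2161,.0215),np.radians(59.6))
```

```text
12.55 [0.4004 0.2166 0.1934] 1.0042477556665514 [ 0.0563 -0.0674 -0.0835 -0.01   -0.0989  0.0772  0.1063]
tcp target [0.4014 0.2161 0.1685] d [ 0.0008  0.0264 -0.0002] w/45 [ 0.0051 -0.0098 -0.0014]
```

View pics/w9.png

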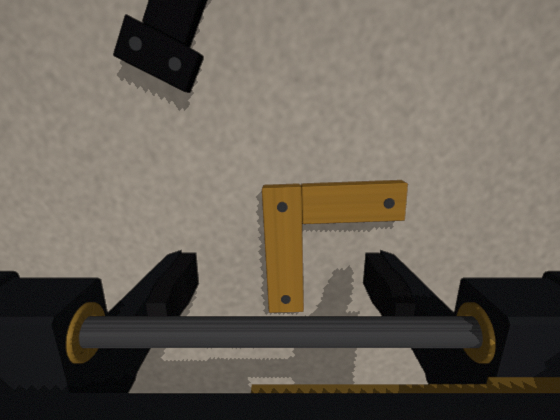

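Run:
```python
from h import *
np.set_printoptions(suppress=True,precision=4)
d=np.load("w9.npz");c={k:d[k] for k in d};f=float(d["f"])
P=ray(c,f,[(263,188),(269,312),(302.5,312),(405,184.5),(404,220),(302,224)],.01)[:,:2];print(P)
for i,j in [(0,1),(5,2),(0,3),(5,4)]:
    v=P[j]-P[i];print(i,j,np.hypot(*v),np.degrees(np.arctan2(v[1],v[0])))
crop("pics/w9.png",240,170,190,150,4,"pics/w9c.png")
```

```text
[[0.3603 0.227 ]
 [0.429  0.1887]
 [0.4396 0.2066]
 [0.3979 0.2939]
 [0.4162 0.2851]
 [0.3892 0.235 ]]
0 1 0.07866952631660003 -29.1350516884817
5 2 0.057841804016811146 -29.370155113658413
0 3 0.07670007898167001 60.65671032304834
5 4 0.05700508495916235 61.649848692824136
```

View pics/w9c.png

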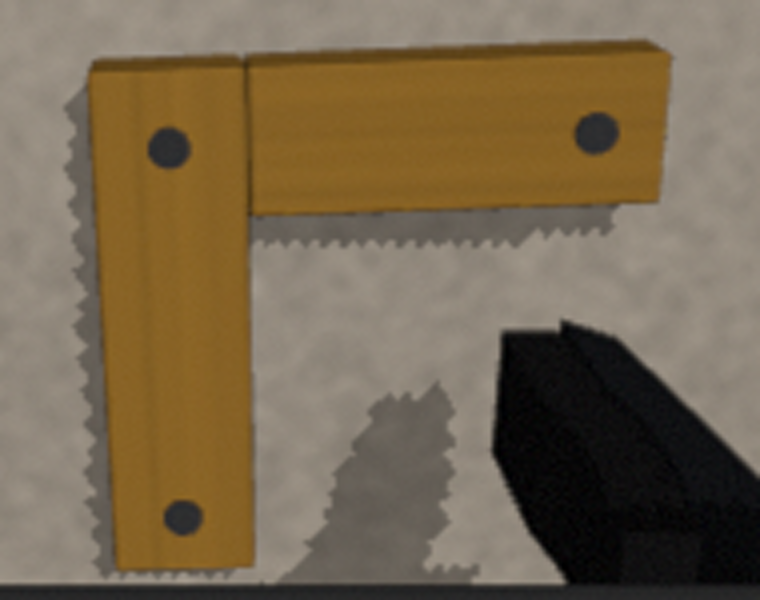

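Run:
```python
from h import *
mv((.4033,.2151,.0215),np.radians(60.6))
```

```text
tcp target [0.4033 0.2151 0.1685] d [ 0.003   0.0264 -0.0001] w/45 [ 0.0051 -0.032  -0.0015]
```

Emit:
arm_command --deltas '[{"dx": 0.003, "dy": 0.01, "dz": 0, "wx": 0, "wy": -0.03, "wz": 0}, {"dx": 0.003, "dy": 0.02, "dz": 0, "wx": 0, "wy": -0.03, "wz": 0}, {"dx": 0.003, "dy": 0.024, "dz": 0, "wx": 0, "wy": -0.03, "wz": 0}, {"dx": 0.003, "dy": 0.024, "dz": 0, "wx": 0, "wy": -0.03, "wz": 0}, {"dx": 0.003, "dy": 0.024, "dz": 0, "wx": 0, "wy": -0.03, "wz": 0}]'

```text
clock: 13.1
tool_pos: [0.4046, 0.2153, 0.173]
eef_rot: [-0.683, 0.18, -0.181, 0.684]
contact_force: [0.2, 0.6, -0.4]
opening: 1.001
```

Run:
```python
from h import *
s=r.get_state();print(s["clock"],s["tool_pos"])
mv((.4033,.2151,.0215),np.radians(60.6))
```

```text
13.1 [0.40458053 0.21532422 0.17303957]
tcp target [0.4033 0.2151 0.1685] d [-0.001   0.0045 -0.0008] w/45 [-0.002  -0.0039  0.0003]
```

Emit:
arm_command --deltas '[{"dx": -0.001, "dy": 0.004, "dz": -0.001, "wx": 0, "wy": 0, "wz": 0}, {"dx": -0.001, "dy": 0.004, "dz": -0.001, "wx": 0, "wy": 0, "wz": 0}, {"dx": -0.001, "dy": 0.004, "dz": -0.001, "wx": 0, "wy": 0, "wz": 0}, {"dx": -0.001, "dy": 0.004, "dz": -0.001, "wx": 0, "wy": 0, "wz": 0}, {"dx": -0.001, "dy": 0.004, "dz": -0.001, "wx": 0, "wy": 0, "wz": 0}]' --claw -1 --grip_force 35

```text
clock: 13.6
tool_pos: [0.4031, 0.2149, 0.1684]
eef_rot: [-0.684, 0.18, -0.18, 0.684]
contact_force: [0.2, -0.1, 0.5]
opening: 0.575
```

Emit:
arm_command --deltas '[{"dx": 0, "dy": 0, "dz": 0, "wx": 0, "wy": 0, "wz": 0}, {"dx": 0, "dy": 0, "dz": 0, "wx": 0, "wy": 0, "wz": 0}, {"dx": 0, "dy": 0, "dz": 0, "wx": 0, "wy": 0, "wz": 0}, {"dx": 0, "dy": 0, "dz": 0, "wx": 0, "wy": 0, "wz": 0}, {"dx": 0, "dy": 0, "dz": 0, "wx": 0, "wy": 0, "wz": 0}]'

```text
clock: 14.1
tool_pos: [0.403, 0.215, 0.1682]
eef_rot: [-0.684, 0.18, -0.18, 0.684]
contact_force: [0.2, 0.4, -0.0]
opening: 0.243
```

Emit:
arm_command --deltas '[{"dx": 0, "dy": 0, "dz": 0, "wx": 0, "wy": 0, "wz": 0}, {"dx": 0, "dy": -0.02, "dz": 0, "wx": 0, "wy": 0, "wz": 0}, {"dx": 0, "dy": -0.05, "dz": 0, "wx": 0, "wy": 0, "wz": 0}, {"dx": 0, "dy": -0.08, "dz": 0, "wx": 0, "wy": 0, "wz": 0}, {"dx": 0, "dy": -0.11, "dz": 0, "wx": 0, "wy": 0, "wz": 0}]'

```text
clock: 14.6
tool_pos: [0.4025, 0.2143, 0.2794]
eef_rot: [0.684, -0.181, 0.18, -0.683]
contact_force: [1.2, -0.0, -3.9]
opening: 0.244
```

Run:
```python
from h import *
s=r.get_state();print(s["clock"],s["tool_pos"],s["opening"],s["contact_force"],s["q"])
c,f=cal("wrist");im=r.snapshot("wrist");cv2.imwrite("pics/w10.png",im[:,:,::-1])
print(mv((0.5005,-0.086,0.14),np.radians(70)))
```

```text
14.6 [0.40246573 0.21433204 0.27943064] 0.24370742924443042 [ 1.176789   -0.04961829 -3.92018459] [-0.26202447  0.75345679 -0.53073652  2.16117725  0.89158875  0.46102974
 -0.44871457]
tcp target [ 0.5005 -0.086   0.287 ] d [ 0.2329 -0.0046 -0.2138] w/45 [-0.0043 -0.2117  0.0027]
(array([ 0.23292488, -0.00463369, -0.2138133 ]), array([-0.00337246, -0.16625324,  0.00211975]))
```

View pics/w10.png

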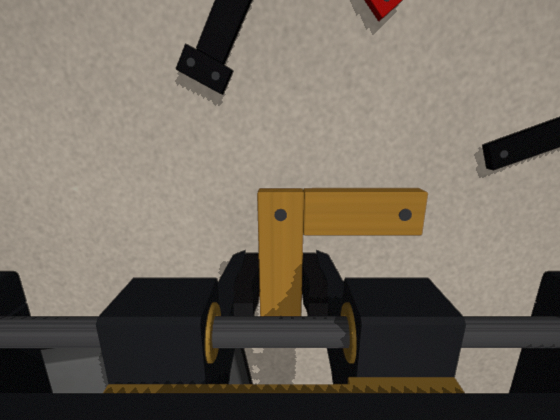

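Emit:
arm_command --deltas '[{"dx": 0.015, "dy": -0.002, "dz": -0.014, "wx": 0, "wy": -0.04, "wz": 0}, {"dx": 0.045, "dy": -0.005, "dz": -0.041, "wx": 0, "wy": -0.08, "wz": 0}, {"dx": 0.075, "dy": -0.005, "dz": -0.069, "wx": 0, "wy": -0.12, "wz": 0}, {"dx": 0.105, "dy": -0.005, "dz": -0.096, "wx": 0, "wy": -0.16, "wz": 0}, {"dx": 0.135, "dy": -0.005, "dz": -0.124, "wx": 0, "wy": -0.21, "wz": 0}]'

```text
clock: 15.15
tool_pos: [0.4594, 0.0387, 0.2826]
eef_rot: [0.697, -0.123, 0.122, -0.696]
contact_force: [0.7, 0.6, -2.2]
opening: 0.247
```

Run:
```python
from h import *
s=r.get_state();print(s["clock"],s["tool_pos"],s["opening"],s["q"])
print(mv((0.5005,-0.086,0.14),np.radians(70)))
```

```text
15.15 [0.4593952  0.03868572 0.28262771] 0.24699968069526956 [ 0.19628646  0.76900958 -0.62003088  2.14274537  0.9344911   0.52702464
  0.08065999]
tcp target [ 0.5005 -0.086   0.287 ] d [ 0.0812 -0.0043 -0.1032] w/45 [ 0.0013  0.0009 -0.0008]
(array([ 0.08119749, -0.0043138 , -0.10316787]), array([ 0.00105227,  0.00068591, -0.00061602]))
```

Emit:
arm_command --deltas '[{"dx": 0.027, "dy": 0, "dz": -0.034, "wx": 0, "wy": 0, "wz": 0}, {"dx": 0.054, "dy": 0, "dz": -0.068, "wx": 0, "wy": 0, "wz": 0}, {"dx": 0.078, "dy": 0.01, "dz": -0.1, "wx": 0, "wy": 0, "wz": 0}, {"dx": 0.078, "dy": 0.02, "dz": -0.1, "wx": 0, "wy": 0, "wz": 0}, {"dx": 0.078, "dy": 0.02, "dz": -0.1, "wx": 0, "wy": 0, "wz": 0}]'

```text
clock: 15.65
tool_pos: [0.4974, -0.0816, 0.2614]
eef_rot: [0.696, -0.125, 0.123, -0.696]
contact_force: [-0.5, 0.5, -2.5]
opening: 0.247
```

Run:
```python
from h import *
s=r.get_state();print(s["clock"],s["tool_pos"],s["opening"],s["q"],s["qd"])
c,f=cal("wrist");np.savez("w11.npz",f=f,**c);im=r.snapshot("wrist");cv2.imwrite("pics/w11.png",im[:,:,::-1])
print(mv((0.5005,-0.086,0.06),np.radians(70)))
```

```text
15.65 [ 0.49739022 -0.08162089  0.2614039 ] 0.24703281197698332 [ 0.45106425  0.84596166 -0.63755336  2.02769562  0.92960211  0.59012622
  0.37152891] [-0.03770593 -0.02789881 -0.05645508  0.01256058 -0.0245645   0.0099011
  0.01956299]
tcp target [ 0.5005 -0.086   0.207 ] d [ 0.005   0.0553 -0.0046] w/45 [ 0.0004 -0.0012 -0.0032]
(array([ 0.004956  ,  0.05525815, -0.00464844]), array([ 0.00028398, -0.00094377, -0.00249362]))
```

View pics/w11.png

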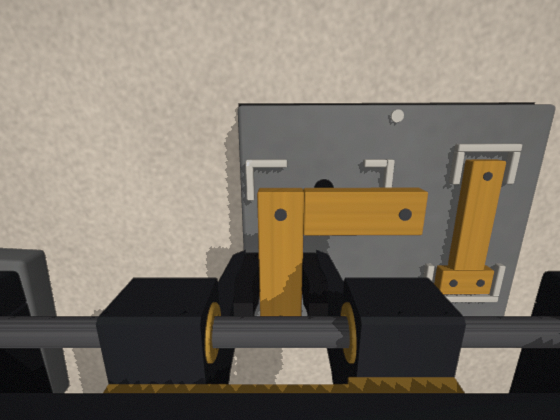

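Run:
```python
from h import *
crop("pics/w11.png",235,145,200,150,4,"pics/w11c.png")
```

```text
(no output)
```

View pics/w11c.png

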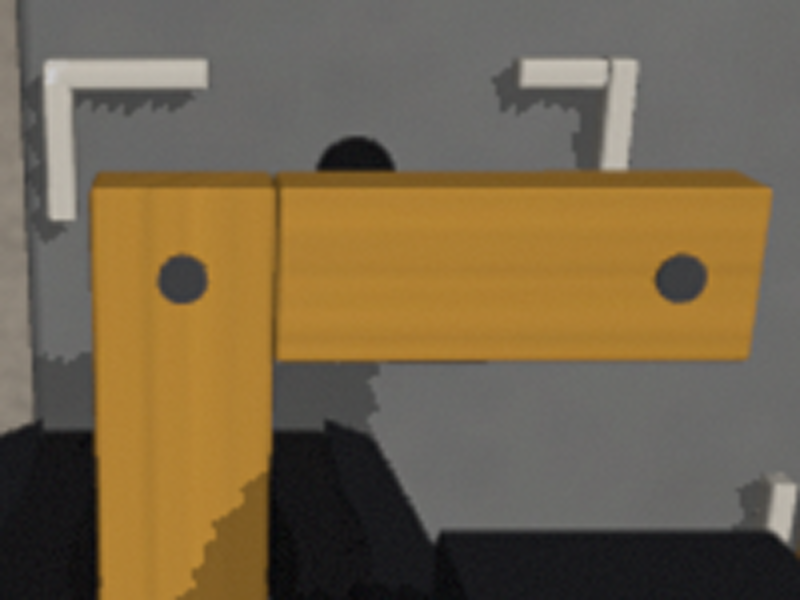

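Run:
```python
from h import *
np.set_printoptions(suppress=True,precision=4)
d=np.load("w11.npz");c={k:d[k] for k in d};f=float(d["f"])
a=np.radians(-20);Rt=np.array([[np.cos(a),np.sin(a)],[-np.sin(a),np.cos(a)]])
b=lambda p:[(235+x/4-.4,145+y/4-.4) for x,y in p]
P=ray(c,f,b([(92,187),(771,187),(748,360),(277,360),(94,360)]),.1031)[:,:2]@Rt.T;print(P)
v=P[1]-P[0];print("yaw err y-leg",np.degrees(np.arctan2(-v[0],v[1])), np.degrees(np.arctan2(-(P[2]-P[3])[0],(P[2]-P[3])[1])))
F=ray(c,f,b([(44,60),(637,60)]),.036)[:,:2]@Rt.T;print("fence",F)
print("elbow target from fence",F[0]+.010,"in pocket calc",(.4557,.0794),"now",P[0]);print(r.get_state()["tool_pos"][:2]@Rt.T)
```

```text
[[0.4509 0.0819]
 [0.4512 0.1601]
 [0.4726 0.1603]
 [0.4724 0.1036]
 [0.4723 0.0816]]
yaw err y-leg -0.2572678546893165 -0.23948844348207882
fence [[0.4455 0.0692]
 [0.4459 0.1677]]
elbow target from fence [0.4555 0.0792] in pocket calc (0.4557, 0.0794) now [0.4509 0.0819]
[0.4949 0.095 ]
```

Emit:
arm_command --deltas '[{"dx": 0.003, "dy": 0.01, "dz": -0.002, "wx": 0, "wy": 0, "wz": 0}, {"dx": 0.005, "dy": 0.025, "dz": -0.003, "wx": 0, "wy": 0, "wz": 0}, {"dx": 0.005, "dy": 0.04, "dz": -0.003, "wx": 0, "wy": 0, "wz": 0}, {"dx": 0.005, "dy": 0.05, "dz": -0.003, "wx": 0, "wy": 0, "wz": 0}, {"dx": 0.005, "dy": 0.05, "dz": -0.003, "wx": 0, "wy": 0, "wz": 0}]'

```text
clock: 16.2
tool_pos: [0.5016, -0.0838, 0.2121]
eef_rot: [0.697, -0.123, 0.122, -0.696]
contact_force: [-0.1, -0.0, -2.6]
opening: 0.247
```

Run:
```python
from h import *
np.set_printoptions(suppress=True,precision=4)
s=r.get_state();print(s["clock"],s["tool_pos"],s["opening"],s["contact_force"],s["qd"])
c,f=cal("wrist");np.savez("w12.npz",f=f,**c);im=r.snapshot("wrist");cv2.imwrite("pics/w12.png",im[:,:,::-1])
crop("pics/w12.png",215,145,230,165,3.4,"pics/w12c.png")
```

```text
16.2 [ 0.5016 -0.0838  0.2121] 0.2471168220697164 [-0.0683 -0.049  -2.6157] [ 0.0167 -0.0253 -0.024  -0.0078 -0.0252  0.0175  0.0219]
```

View pics/w12c.png

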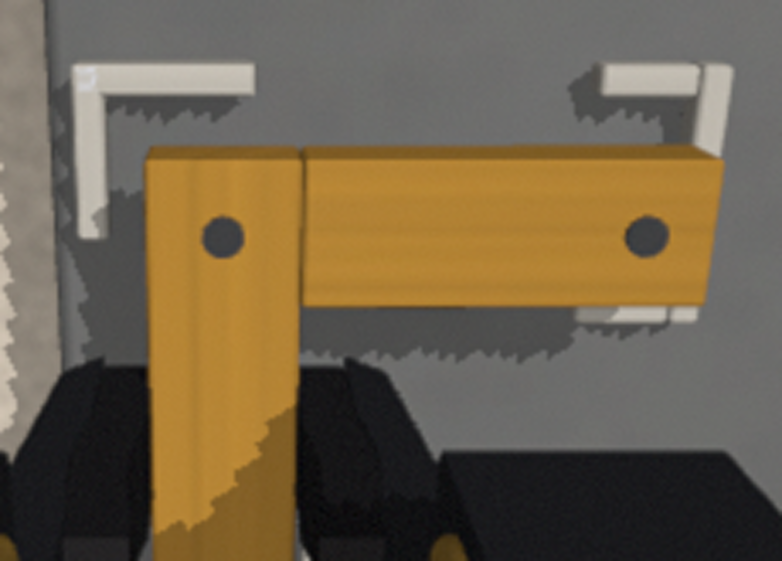

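Run:
```python
from h import *
np.set_printoptions(suppress=True,precision=4)
d=np.load("w12.npz");c={k:d[k] for k in d};f=float(d["f"])
a=np.radians(-20);Rt=np.array([[np.cos(a),np.sin(a)],[-np.sin(a),np.cos(a)]])
b=lambda p:[(215+x/3.4-.4,145+y/3.4-.4) for x,y in p]
P=ray(c,f,b([(146,158),(722,159),(704,305),(304,305)]),.0538)[:,:2]@Rt.T;print(P)
F=ray(c,f,b([(72,64),(733,65),(698,321)]),.036)[:,:2]@Rt.T;print("fence",F)
print(r.get_state()["tool_pos"][:2]@Rt.T)
```

```text
[[0.4557 0.0813]
 [0.4558 0.1593]
 [0.477  0.1598]
 [0.4771 0.1032]]
fence [[0.4456 0.0692]
 [0.4457 0.1676]
 [0.4869 0.168 ]]
[0.5003 0.0928]
```

Emit:
arm_command --deltas '[{"dx": 0, "dy": 0, "dz": -0.002, "wx": 0, "wy": 0, "wz": 0}, {"dx": 0, "dy": 0.006, "dz": -0.002, "wx": 0, "wy": 0, "wz": 0}, {"dx": 0, "dy": 0.011, "dz": -0.002, "wx": 0, "wy": 0, "wz": 0}, {"dx": 0, "dy": 0.012, "dz": -0.002, "wx": 0, "wy": 0, "wz": 0}, {"dx": 0, "dy": 0.012, "dz": -0.002, "wx": 0, "wy": 0, "wz": 0}]'

```text
clock: 16.75
tool_pos: [0.5013, -0.0866, 0.201]
eef_rot: [0.696, -0.123, 0.123, -0.696]
contact_force: [0.7, -0.1, -2.9]
opening: 0.241
```

Run:
```python
from h import *
s=r.get_state();print(s["clock"],s["tool_pos"],s["contact_force"])
```

```text
16.75 [ 0.5012543  -0.08660057  0.20101631] [ 0.67617147 -0.11496508 -2.94448123]
```

Emit:
arm_command --deltas '[{"dx": 0, "dy": 0.001, "dz": 0, "wx": 0, "wy": 0, "wz": 0}, {"dx": 0, "dy": 0.002, "dz": 0, "wx": 0, "wy": 0, "wz": 0}, {"dx": 0, "dy": 0.002, "dz": 0, "wx": 0, "wy": 0, "wz": 0}, {"dx": 0, "dy": 0.002, "dz": 0, "wx": 0, "wy": 0, "wz": 0}, {"dx": 0, "dy": 0.002, "dz": 0, "wx": 0, "wy": 0, "wz": 0}]'

```text
clock: 17.25
tool_pos: [0.5013, -0.0866, 0.1993]
eef_rot: [0.696, -0.123, 0.123, -0.696]
contact_force: [0.4, 0.0, -2.5]
opening: 0.245
```

Emit:
arm_command --deltas '[{"dx": 0, "dy": 0, "dz": 0, "wx": 0, "wy": 0, "wz": 0}, {"dx": 0, "dy": 0, "dz": 0, "wx": 0, "wy": 0, "wz": 0}, {"dx": 0, "dy": 0, "dz": 0, "wx": 0, "wy": 0, "wz": 0}, {"dx": 0, "dy": 0, "dz": 0, "wx": 0, "wy": 0, "wz": 0}, {"dx": 0, "dy": 0, "dz": 0, "wx": 0, "wy": 0, "wz": 0}]' --claw -0.1

```text
clock: 17.75
tool_pos: [0.5014, -0.0866, 0.1993]
eef_rot: [0.696, -0.123, 0.123, -0.696]
contact_force: [-1.0, 0.6, 0.0]
opening: 0.449
```

Emit:
arm_command --deltas '[{"dx": 0, "dy": -0.02, "dz": 0, "wx": 0, "wy": 0, "wz": 0}, {"dx": 0, "dy": -0.05, "dz": 0, "wx": 0, "wy": 0, "wz": 0}, {"dx": 0, "dy": -0.09, "dz": 0, "wx": 0, "wy": 0, "wz": 0}, {"dx": 0, "dy": -0.13, "dz": 0, "wx": 0, "wy": 0, "wz": 0}, {"dx": 0, "dy": -0.13, "dz": 0, "wx": 0, "wy": 0, "wz": 0}]'

```text
clock: 18.25
tool_pos: [0.5027, -0.086, 0.3335]
eef_rot: [-0.696, 0.12, -0.126, 0.697]
contact_force: [1.2, 0.0, -0.0]
opening: 0.45
```

Run:
```python
from h import *
np.set_printoptions(suppress=True,precision=4)
s=r.get_state();print(s["clock"],s["tool_pos"],s["opening"],s["contact_force"],s["q"])
c,f=cal("wrist");np.savez("w13.npz",f=f,**c);im=r.snapshot("wrist");cv2.imwrite("pics/w13.png",im[:,:,::-1])
im=r.snapshot("top");cv2.imwrite("pics/t2.png",im[:,:,::-1]);crop("pics/t2.png",220,150,200,110,4,"pics/t2c.png")
```

```text
18.25 [ 0.5027 -0.086   0.3335] 0.45040535110327573 [ 1.2047  0.0424 -0.0041] [ 0.5321  0.7461 -0.758   1.9669  0.7719  0.7339  0.5238]
```

View pics/w13.png

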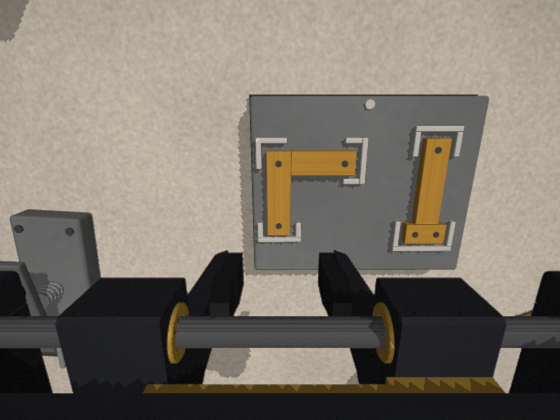

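View pics/t2c.png

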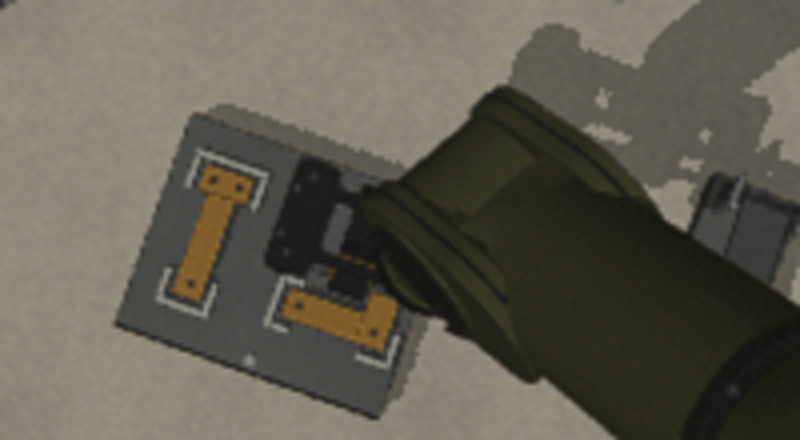

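Run:
```python
from h import *
mv((.4874,-.3322,.2),np.radians(67))
```

```text
tcp target [ 0.4874 -0.3322  0.347 ] d [ 0.0712 -0.017  -0.2352] w/45 [0.0001 0.0646 0.0024]
```

Emit:
arm_command --deltas '[{"dx": 0.01, "dy": -0.015, "dz": -0.035, "wx": 0, "wy": 0.06, "wz": 0}, {"dx": 0.024, "dy": -0.015, "dz": -0.08, "wx": 0, "wy": 0.06, "wz": 0}, {"dx": 0.038, "dy": -0.015, "dz": -0.125, "wx": 0, "wy": 0.06, "wz": 0}, {"dx": 0.052, "dy": -0.015, "dz": -0.17, "wx": 0, "wy": 0.06, "wz": 0}, {"dx": 0.064, "dy": -0.015, "dz": -0.21, "wx": 0, "wy": 0.06, "wz": 0}]' --claw -1

```text
clock: 18.85
tool_pos: [0.4883, -0.3084, 0.3423]
eef_rot: [0.693, -0.141, 0.139, -0.693]
contact_force: [1.3, -0.2, 0.5]
opening: 0.024
```

Emit:
arm_command --deltas '[{"dx": 0.007, "dy": 0, "dz": -0.024, "wx": 0, "wy": 0, "wz": 0}, {"dx": 0.007, "dy": 0, "dz": -0.024, "wx": 0, "wy": 0, "wz": 0}, {"dx": 0.007, "dy": 0, "dz": -0.024, "wx": 0, "wy": 0, "wz": 0}, {"dx": 0.007, "dy": 0, "dz": -0.024, "wx": 0, "wy": 0, "wz": 0}, {"dx": 0.007, "dy": 0, "dz": -0.024, "wx": 0, "wy": 0, "wz": 0}]'

```text
clock: 19.35
tool_pos: [0.4871, -0.3288, 0.3441]
eef_rot: [-0.693, 0.139, -0.138, 0.694]
contact_force: [-1.4, -0.3, 0.9]
opening: 0.004
```

Run:
```python
from h import *
np.set_printoptions(suppress=True,precision=4)
s=r.get_state();print(s["clock"],s["tool_pos"],s["opening"],s["contact_force"],s["q"],s["qd"])
c,f=cal("wrist");np.savez("w14.npz",f=f,**c);im=r.snapshot("wrist");cv2.imwrite("pics/w14.png",im[:,:,::-1])
```

```text
19.35 [ 0.4871 -0.3288  0.3441] 0.0036584552107991955 [-1.4289 -0.3084  0.8692] [ 0.9527  0.8262 -0.7983  1.7232  0.726   0.9147  1.0253] [ 0.0009 -0.0046  0.0016 -0.0068  0.0027  0.0023  0.002 ]
```

View pics/w14.png

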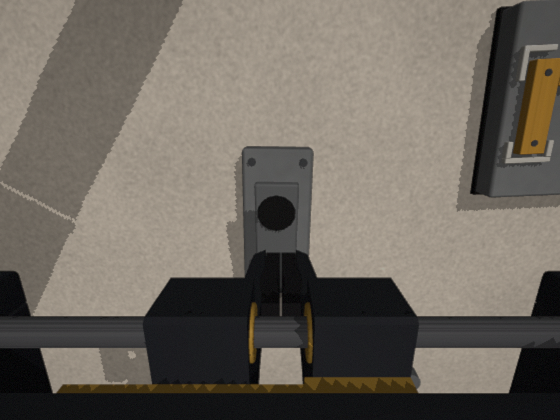

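Run:
```python
from h import *
np.set_printoptions(suppress=True,precision=4)
d=np.load("w14.npz");c={k:d[k] for k in d};f=float(d["f"])
im=cv2.imread("pics/w14.png");g=cv2.cvtColor(im,cv2.COLOR_BGR2GRAY);m=np.zeros_like(g);m[185:238,250:303]=(g[185:238,250:303]<35)*255
n,l,st,ce=cv2.connectedComponentsWithStats(m);print(st[1:],ce[1:])
k=1+np.argmax(st[1:,4]);P=ray(c,f,ce[k],.082)[0];print("pad",P)
Q=ray(c,f,[(244,150),(311,150),(308,250),(245,250)],.026)[:,:2];print(Q)
for i,j in((0,1),(2,1),(3,0)): v=Q[j]-Q[i];print(np.degrees(np.arctan2(v[1],v[0])),np.hypot(*v))
print(ray(c,f,[(276.5,165)],.026))
mv((P[0],P[1],.1),np.radians(67))
```

```text
[[ 258  196   37   35 1006]] [[275.8986 212.8459]]
pad [ 0.4851 -0.3329  0.082 ]
[[ 0.4315 -0.3443]
 [ 0.4562 -0.2851]
 [ 0.5525 -0.3253]
 [ 0.5269 -0.3868]]
67.37802741020181 0.06406051855190377
157.3489448416063 0.10439995276332155
155.93133668302409 0.1044279954481231
[[ 0.4567 -0.3211  0.026 ]]
tcp target [ 0.4851 -0.3329  0.247 ] d [-0.0002  0.0972 -0.0043] w/45 [-0.0005  0.009  -0.0004]
```

Emit:
arm_command --deltas '[{"dx": 0, "dy": 0.02, "dz": -0.004, "wx": 0, "wy": 0, "wz": 0}, {"dx": 0, "dy": 0.05, "dz": -0.004, "wx": 0, "wy": 0, "wz": 0}, {"dx": 0, "dy": 0.07, "dz": -0.004, "wx": 0, "wy": 0, "wz": 0}, {"dx": 0, "dy": 0.08, "dz": -0.004, "wx": 0, "wy": 0, "wz": 0}, {"dx": 0, "dy": 0.08, "dz": -0.004, "wx": 0, "wy": 0, "wz": 0}]'

```text
clock: 19.9
tool_pos: [0.4849, -0.3337, 0.2633]
eef_rot: [-0.693, 0.14, -0.138, 0.694]
contact_force: [-0.5, -0.0, -0.4]
opening: 0.005
```

Run:
```python
from h import *
s=r.get_state();print(s["clock"],s["tool_pos"],s["contact_force"])
mv((.4853,-.3328,.087),np.radians(67))
```

```text
19.9 [ 0.48491607 -0.33365051  0.26327202] [-0.49625959 -0.0336167  -0.37885948]
tcp target [ 0.4853 -0.3328  0.234 ] d [0.0001 0.0293 0.0009] w/45 [-0.0003  0.007  -0.0027]
```

Emit:
arm_command --deltas '[{"dx": 0, "dy": 0.006, "dz": 0, "wx": 0, "wy": 0, "wz": 0}, {"dx": 0, "dy": 0.012, "dz": 0, "wx": 0, "wy": 0, "wz": 0}, {"dx": 0, "dy": 0.017, "dz": 0, "wx": 0, "wy": 0, "wz": 0}, {"dx": 0, "dy": 0.021, "dz": 0, "wx": 0, "wy": 0, "wz": 0}, {"dx": 0, "dy": 0.023, "dz": 0, "wx": 0, "wy": 0, "wz": 0}]'

```text
clock: 20.4
tool_pos: [0.4845, -0.334, 0.2411]
eef_rot: [0.693, -0.14, 0.139, -0.693]
contact_force: [-3.3, 1.3, 5.6]
opening: 0.004
```

Emit:
arm_command --deltas '[{"dx": 0, "dy": 0.001, "dz": 0, "wx": 0, "wy": 0, "wz": 0}, {"dx": 0, "dy": 0.002, "dz": 0, "wx": 0, "wy": 0, "wz": 0}, {"dx": 0, "dy": 0.003, "dz": 0, "wx": 0, "wy": 0, "wz": 0}, {"dx": 0, "dy": 0.004, "dz": 0, "wx": 0, "wy": 0, "wz": 0}, {"dx": 0, "dy": 0.004, "dz": 0, "wx": 0, "wy": 0, "wz": 0}]'

```text
clock: 20.9
tool_pos: [0.4844, -0.334, 0.2373]
eef_rot: [0.693, -0.14, 0.139, -0.693]
contact_force: [-3.7, 2.2, 6.6]
opening: 0.007
```

Run:
```python
from h import *
s=r.get_state();print(s["clock"],s["tool_pos"],s["contact_force"])
for n in("wrist","scene"):
    im=r.snapshot(n);cv2.imwrite(f"pics/e_{n}.png",im[:,:,::-1])
crop("pics/e_scene.png",70,160,130,100,6,"pics/e_sc.png")
print(r.get_state()["contact_force"],r.get_state()["tool_pos"])
```

```text
20.9 [ 0.4844089  -0.33400209  0.23727449] [-3.73879221  2.23081943  6.58344831]
[-3.64174066  2.59164145  5.65780125] [ 0.48443815 -0.33399177  0.2373978 ]
```

View pics/e_sc.png

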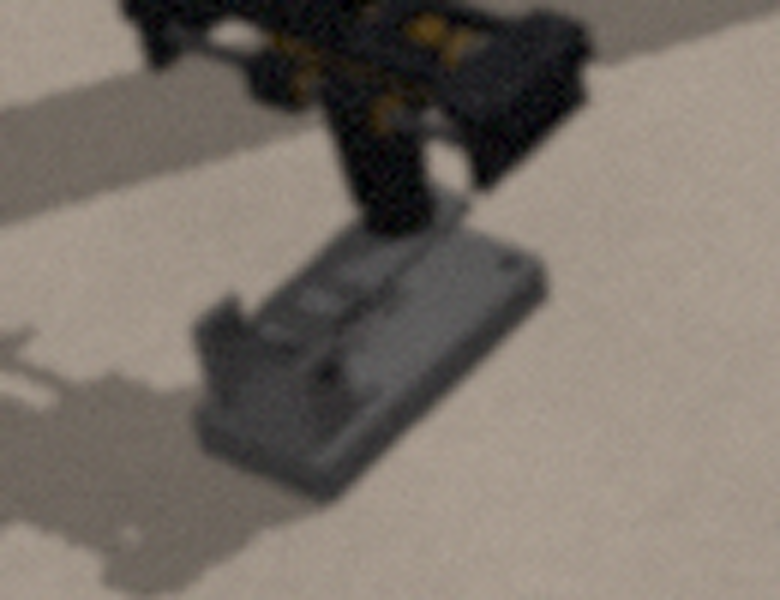

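View pics/e_wrist.png

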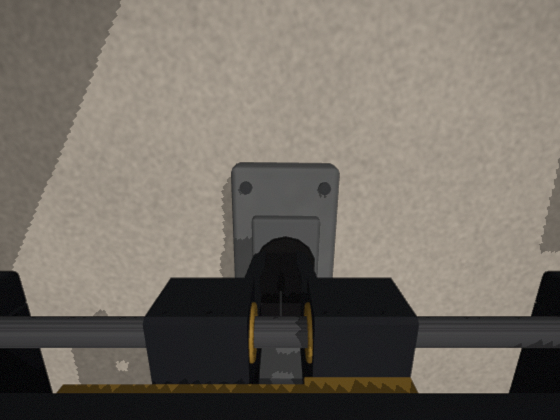

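Emit:
arm_command --deltas '[{"dx": 0, "dy": 0.001, "dz": 0, "wx": 0, "wy": 0, "wz": 0}, {"dx": 0, "dy": 0.002, "dz": 0, "wx": 0, "wy": 0, "wz": 0}, {"dx": 0, "dy": 0.003, "dz": 0, "wx": 0, "wy": 0, "wz": 0}, {"dx": 0, "dy": 0.0033, "dz": 0, "wx": 0, "wy": 0, "wz": 0}, {"dx": 0, "dy": 0.0033, "dz": 0, "wx": 0, "wy": 0, "wz": 0}]'

```text
clock: 21.5
tool_pos: [0.4842, -0.3339, 0.2342]
eef_rot: [0.693, -0.14, 0.139, -0.693]
contact_force: [-5.8, 2.4, 7.3]
opening: 0.004
```

Run:
```python
from h import *
np.set_printoptions(suppress=True,precision=4)
s=r.get_state();print(s["clock"],s["tool_pos"],s["contact_force"])
for n in("wrist","scene","top"):
    np.savez(f"g_{n}.npz",**r.get_calibration(n));im=r.snapshot(n);cv2.imwrite(f"pics/g_{n}.png",im[:,:,::-1])
    s=r.get_state();print(s["contact_force"],s["tool_pos"])
crop("pics/g_wrist.png",215,150,140,130,5,"pics/g_wc.png")
```

```text
21.5 [ 0.4842 -0.3339  0.2342] [-5.7735  2.3946  7.3273]
[-5.1636  2.7447  7.5477] [ 0.4842 -0.3339  0.2342]
[-5.513   2.872   7.8814] [ 0.4842 -0.3339  0.2342]
[-5.3448  2.6914  7.2573] [ 0.4842 -0.3339  0.2343]
```

View pics/g_wc.png

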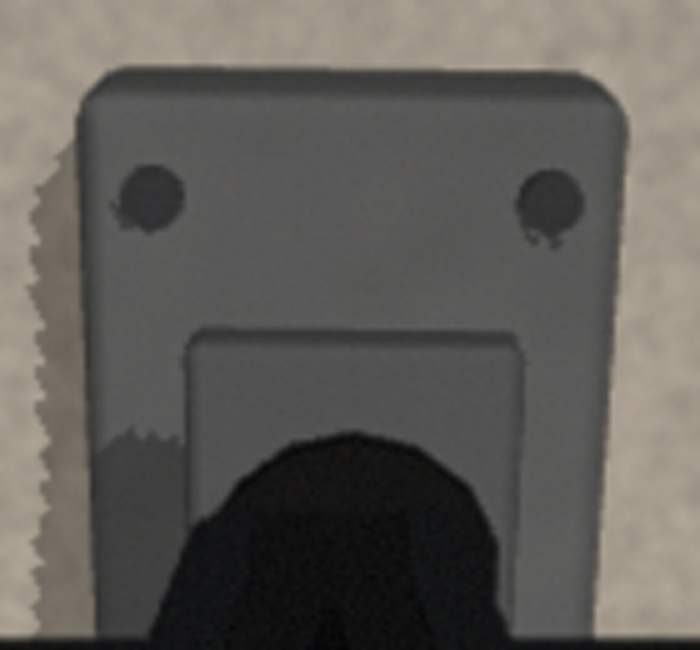

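View pics/g_top.png

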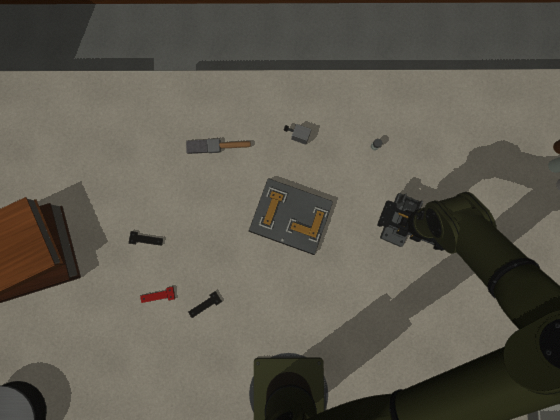

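View pics/g_scene.png

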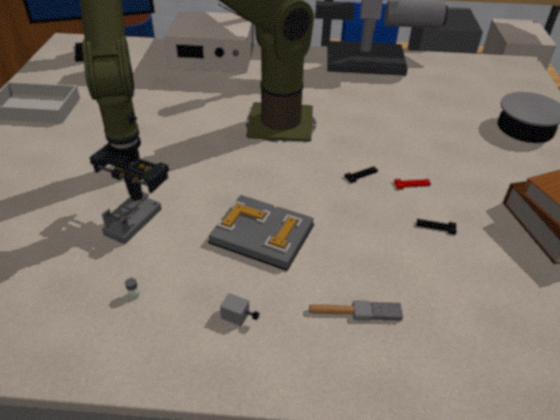

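Run:
```python
from h import *
d=np.load("g_wrist.npz");c={k:d[k] for k in d};f=cal("wrist")[1]
b=lambda p:[(215+x/5-.4,150+y/5-.4) for x,y in p]
for z in (.058,.064,.070):
    P=ray(c,f,b([(186,346),(523,346),(152,198),(550,201)]),z)[:,:2];print(z,np.hypot(*(P[1]-P[0])),P[:2].mean(0))
s=r.get_state();print(s["clock"],s["tool_pos"],s["contact_force"],s["qd"])
```

```text
0.058 0.036081041619007555 [ 0.46204247 -0.32275688]
0.064 0.0346893704207906 [ 0.46011734 -0.32205645]
0.07 0.033297699222573675 [ 0.45819221 -0.32135602]
21.65 [ 0.48423677 -0.33387474  0.23425642] [-5.34475677  2.69143372  7.2572523 ] [-7.26644969e-04 -5.97488404e-05 -7.05471960e-04  5.30591672e-04
  2.99495988e-03  4.07265203e-04 -8.96998411e-04]
```

Run:
```python
from h import *
d=np.load("g_wrist.npz");c={k:d[k] for k in d};f=cal("wrist")[1]
b=lambda p:[(215+x/5-.4,150+y/5-.4) for x,y in p]
P=ray(c,f,b([(83,140),(622,140)]),.026)[:,:2];print(np.hypot(*(P[1]-P[0])))
# pad radius edge nearest free end: px crop (355,432)
print(ray(c,f,b([(355,434)]),.068),ray(c,f,b([(355,341)]),.064),ray(c,f,b([(355,97)]),.026))
```

```text
0.06676473697104389
[[ 0.46761429 -0.32517109  0.068     ]] [[ 0.45963636 -0.32179924  0.064     ]] [[ 0.44249234 -0.31406557  0.026     ]]
```

Run:
```python
from plant import r
print(r.finish_job())
```

```text
the job is handed in; nothing more can be done
None
```

Both fittings are in their pockets, and I handed the job in at about 21.7 s with the gripper still holding the lever at half-way. No verdict was reported.

- **Clasp and corner:** both were placed flat and the right way round before I touched the lever. The wrist and top views after release show each inside its fences, with the clasp's head at the wide end and the corner's elbow in its pocket corner.
- **Lever:** I pressed it in small steps with the closed fingertips. At the end the fingertips were at about 68.2 mm, against 68 mm for a level paddle. The vertical force was about 7.3–7.9 N (7 N expected at half-way), and the lever never came near its stop.
- **Other things in the scene:** the vial, block, brush and the black and red look-alikes look unmoved in the last top picture.

Some checks were less clean:
- The last force reading includes a steady sideways push of about 6 N on the rubber pad, probably friction.
- My width check of the paddle in the wrist picture came out about 4% small. The foot came out about 5% small in the same picture, so this check only supports "level" to within about 2 mm.
- The camera positions of the loose parts and the stage differed by 2–4 mm between views, so I corrected each one from close wrist views.

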